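Unload and gauge the grinding jig

TASK

Unload the grinding jig: turn the bayonet clamp anticlockwise until its wing points at the index rib, lift it out and lay it in the square tin. Then take the two or three blocks to the height gauge one at a time, going round the jig from the left one by the near one (if there is one) to the right one, and lower the gauge's foot onto each for a moment: a block that reads 30 mm goes into the wooden tray, a 35 mm one into the steel tray with the wire handles. Leave the gauge empty with its foot up, and do not disturb the pile of wheels or the grey can.

Things in the scene. Friction and masses are not known exactly. Their poses are not given: they have to be found in the camera images.
- jig: Grinding jig, fixed: 5 mm dark steel base plate with a grey 56 x 56 mm bayonet socket in its middle. Origin: table level, on the socket's axis. Its +x points away from the robot to within 0.3 rad, along the slot in the socket's top. The blocks lie on the plate (z = 5 mm) around the socket, with 76 mm from the socket's axis to their middles.
- socket (a point): Centre of the top of the bayonet socket, 42 mm above the table, where the clamp's flange lies.
- index_rib (a point): Top of the small upright index rib (20 mm long, 8 mm wide, 16 mm high) on the far side of the jig, 62 mm from the socket's axis along the jig's +x. It marks the direction in which the clamp comes free.
- clamp: Bayonet clamp, about 0.3 kg: aluminium flange 96 mm across, 6 mm thick, lying on the socket over the blocks' inner ends, with a black upright wing to grip. Origin: centre of the flange's underside; x along the wing. A stub under it, 15 mm long, with two lugs in line with the wing (40 mm tip to tip), is caught in the socket; set down elsewhere, the clamp leans on its stub and rim.
- wing (a point): Middle of the wing's top, 41 mm above the flange's underside; wing 70 mm long, 14 mm wide, 35 mm high. It starts 0.85 to 1.25 rad clockwise (from above) of the jig's x axis; turn it anticlockwise until it lies along that axis. A stop ends the turn about 0.07 rad beyond. Within 0.1 rad of in line it lifts straight out (16 mm to clear). It turns freely.
- gauge: Height gauge, fixed: dark steel base 200 x 110 mm whose top, the anvil, is at z = 6 mm and reaches from x = -65 to 135 mm; column at x = 108 mm, guide over x = 63 to 121 mm with its top at z = 102 mm. Origin: table level under the spot for a block's middle; x points away from the robot, to the column. Lay a block flat there along x, slid in under the foot from the -x side.
- foot_tip (a point): Middle of the tip's lower edge of the gauge's foot, a flat steel blade 16 mm wide and 6 mm thick, from gauge x = 18 mm (this tip) to its stem at 75 mm, so that it comes down on the last 22 mm of a block. Raised, its underside is 60 mm above the anvil.
- gauge_cap (a point): Centre of the top of the gauge's black press cap (32 mm across), at gauge x = 75 mm, y = 0, z = 160 mm when up. Push it straight down to lower the foot.
- gauge_foot (a joint): How far the sprung foot has been pushed down, m: 0 up, 0.040 at its lower stop. The block's height is 0.060 minus this reading when the foot rests on it: 0.030 on a 30 mm block, 0.025 on a 35 mm one. The spring takes 2 N to start and 4.5 N at 30 mm, and lifts the foot again when let go.
- tin: Square open steel tin, fixed, 132 x 132 mm outside, walls 28 mm high and 4 mm thick, for the clamp. Origin: centre of its underside.
- tray_done: Plain light wooden tray without handles, for blocks that are to size; fixed, 104 mm (x) by 226 mm (y) outside, walls 18 mm high, 5 mm thick, floor 5 mm thick. Origin: centre of its underside.
- tray_rework: Steel tray with a wire handle at each end (at y = +/-128 mm, 27 mm high), for oversize blocks; fixed, otherwise the size of the wooden tray. Origin: centre of its underside.
- block_left_a: Aluminium block to the left (+y) of the clamp in the jig, 80 mm long (its x axis, which starts out radial to the clamp) and 40 mm wide (y), 30 or 35 mm high: only the gauge tells. Origin: centre of its underside. left_a and left_b are two such blocks of which at most one is there.
- block_left_b: Aluminium block to the left (+y) of the clamp in the jig, 80 mm long (its x axis, which starts out radial to the clamp) and 40 mm wide (y), 30 or 35 mm high: only the gauge tells. Origin: centre of its underside. left_a and left_b are two such blocks of which at most one is there.
- block_near_a: Aluminium block on the robot's side (-x) of the clamp in the jig, 80 mm long (its x axis, which starts out radial to the clamp) and 40 mm wide (y), 30 or 35 mm high: only the gauge tells. Origin: centre of its underside. near_a and near_b are two such blocks of which at most one is there.
- block_near_b: Aluminium block on the robot's side (-x) of the clamp in the jig, 80 mm long (its x axis, which starts out radial to the clamp) and 40 mm wide (y), 30 or 35 mm high: only the gauge tells. Origin: centre of its underside. near_a and near_b are two such blocks of which at most one is there.
- block_right_a: Aluminium block to the right (-y) of the clamp in the jig, 80 mm long (its x axis, which starts out radial to the clamp) and 40 mm wide (y), 30 or 35 mm high: only the gauge tells. Origin: centre of its underside. right_a and right_b are two such blocks of which at most one is there.
- block_right_b: Aluminium block to the right (-y) of the clamp in the jig, 80 mm long (its x axis, which starts out radial to the clamp) and 40 mm wide (y), 30 or 35 mm high: only the gauge tells. Origin: centre of its underside. right_a and right_b are two such blocks of which at most one is there.
- wheels: Bystander, to be left alone: pile of two polishing wheels, 90 mm across, 46 mm high. Origin: underside.
- oil: Bystander, to be left alone: grey can, 60 mm across, 130 mm high. Origin: underside.
Mind the look-alikes: they are no part of the job. Leave any turquoise look-alike of the gauge alone.

How it is judged (in metres and radians):
On the way, in this order (a step that is already met when the one before it is completed fails the run):
1. the clamp is out of the socket and lies in the tin (x of clamp in the frame of tin between -0.05 and 0.05 m and y of clamp in the frame of tin between -0.05 and 0.05 m and z of clamp in the frame of tin below 0.045 m), for 0.2 s.
2. the left block lies flat on the gauge's anvil and the foot rests on it (((z of block_left_a in the frame of gauge between 0.003 and 0.009 m and angle between block_left_a's own z axis and vertical below 0.06 rad and x of foot_tip in the frame of block_left_a between -0.039 and 0.039 m and y of foot_tip in the frame of block_left_a between -0.024 and 0.024 m and z of foot_tip in the frame of block_left_a between 0.028 and 0.0315 m) or (z of block_left_b in the frame of gauge between 0.003 and 0.009 m and angle between block_left_b's own z axis and vertical below 0.06 rad and x of foot_tip in the frame of block_left_b between -0.039 and 0.039 m and y of foot_tip in the frame of block_left_b between -0.024 and 0.024 m and z of foot_tip in the frame of block_left_b between 0.033 and 0.0365 m))), for 0.3 s.
3. the near block lies flat on the gauge's anvil and the foot rests on it (((z of block_near_a in the frame of gauge between 0.003 and 0.009 m and angle between block_near_a's own z axis and vertical below 0.06 rad and x of foot_tip in the frame of block_near_a between -0.039 and 0.039 m and y of foot_tip in the frame of block_near_a between -0.024 and 0.024 m and z of foot_tip in the frame of block_near_a between 0.033 and 0.0365 m) or (z of block_near_b in the frame of gauge between 0.003 and 0.009 m and angle between block_near_b's own z axis and vertical below 0.06 rad and x of foot_tip in the frame of block_near_b between -0.039 and 0.039 m and y of foot_tip in the frame of block_near_b between -0.024 and 0.024 m and z of foot_tip in the frame of block_near_b between 0.028 and 0.0315 m))), for 0.3 s.
4. the right block lies flat on the gauge's anvil and the foot rests on it (((z of block_right_a in the frame of gauge between 0.003 and 0.009 m and angle between block_right_a's own z axis and vertical below 0.06 rad and x of foot_tip in the frame of block_right_a between -0.039 and 0.039 m and y of foot_tip in the frame of block_right_a between -0.024 and 0.024 m and z of foot_tip in the frame of block_right_a between 0.028 and 0.0315 m) or (z of block_right_b in the frame of gauge between 0.003 and 0.009 m and angle between block_right_b's own z axis and vertical below 0.06 rad and x of foot_tip in the frame of block_right_b between -0.039 and 0.039 m and y of foot_tip in the frame of block_right_b between -0.024 and 0.024 m and z of foot_tip in the frame of block_right_b between 0.033 and 0.0365 m))), for 0.3 s.
At the end, for the whole second after the job is handed in: The clamp lies at rest in the tin (origin within 50 mm of its middle each way, below 45 mm); every 30 mm block lies in the wooden tray and every 35 mm block in the steel tray, on its floor and inside its walls, at rest; the gauge's foot is up (within 3 mm) (all of step 1 and linear speed of each of clamp, block_left_a, block_left_b, block_near_a, block_near_b, block_right_a, block_right_b below 0.02 m/s and value of joint gauge_foot below 0.003 m and x of block_left_a in the frame of tray_done between -0.048 and 0.048 m and y of block_left_a in the frame of tray_done between -0.11 and 0.11 m and z of block_left_a in the frame of tray_done between -0.005 and 0.025 m and x of block_left_b in the frame of tray_rework between -0.048 and 0.048 m and y of block_left_b in the frame of tray_rework between -0.11 and 0.11 m and z of block_left_b in the frame of tray_rework between -0.005 and 0.025 m and x of block_near_a in the frame of tray_rework between -0.048 and 0.048 m and y of block_near_a in the frame of tray_rework between -0.11 and 0.11 m and z of block_near_a in the frame of tray_rework between -0.005 and 0.025 m and x of block_near_b in the frame of tray_done between -0.048 and 0.048 m and y of block_near_b in the frame of tray_done between -0.11 and 0.11 m and z of block_near_b in the frame of tray_done between -0.005 and 0.025 m and x of block_right_a in the frame of tray_done between -0.048 and 0.048 m and y of block_right_a in the frame of tray_done between -0.11 and 0.11 m and z of block_right_a in the frame of tray_done between -0.005 and 0.025 m and x of block_right_b in the frame of tray_rework between -0.048 and 0.048 m and y of block_right_b in the frame of tray_rework between -0.11 and 0.11 m and z of block_right_b in the frame of tray_rework between -0.005 and 0.025 m); the robot touches nothing.
It fails at once if the pile of wheels or the can is moved more than 50 mm (distance of any of wheels, oil from where it was at the start of the episode above 0.05 m).
Of block_left_a, block_left_b only 1 to 1 are there at a start; the rules pass over those that are not, and their reading is None.
Of block_right_a, block_right_b only 1 to 1 are there at a start; the rules pass over those that are not, and their reading is None.
Of block_near_a, block_near_b, brush only 1 to 1 are there at a start; the rules pass over those that are not, and their reading is None.
At some moment in a run one of block_left_a, block_left_b, block_near_a, block_near_b, block_right_a, block_right_b may be knocked a few centimetres aside while the robot is not near it.
Once in a run the grip may slacken for a moment while it holds something.
It also fails if it takes over 210 s, if anything falls off the work surface, if the arm or the gripper's body presses on something with over 40 N, if the wrist force passes 120 N, or if a joint passes its speed limit or range.

ROBOT

A 7-joint arm with a two-finger parallel gripper is mounted at the origin on the work surface. World frame = base frame: x ahead of the robot, y to its left, z up, the work surface at z = 0. Lengths are in m, angles in degrees, forces in N, time in s.
With the tool pointing down it reaches from about 0.4 to 0.925 m from the base axis. Payload 5.6 kg.
Tool frame: the origin (TCP) lies on the centre line of the jaws, within the pads' length; the fingertips stand 25 mm ahead of it and the grasp point (between the pads) lies 6 mm ahead of it; z points along the fingers, y is the line along which they close (so a half turn about z gives the same grasp; the last joint's range is limited). The gripper opens to 85 mm and grips with 20 to 120 N. Pads are 22 mm wide; open, the fingers measure 114 mm over their backs; the gripper's body (76 mm by 85 mm) begins 54 mm behind the grasp point. The pads swing forward as they close: fully open they stand 13 mm farther back than shut.
Start: joints at [-73.281, 26.786, -0.665, 91.828, 0.344, 61.387, -3.226], TCP at [0.214, 0.614, 0.256] pointing down, gripper open.
Joint ranges: [-144.91, 144.91], [-17.63, 115.5], [-89.93, 88.59], [15.96, 139.68], [-74.01, 254.01], [8.47, 105.57], [-167.45, 167.45]. Speed limits (degrees/s): [147.25, 147.25, 180, 180, 180, 180, 180].

INTERFACE

Orientations are given as a 3x3 rotation matrix whose columns are the frame's x, y, z axes.
In Python, from workcell import arm, optics, job_done gives the robot as it stands. The module is installed in compiled form; this text tells all that it offers.
- The arm moves only by the tool jog_arm, never from a script. Its argument "plan" is text: rows parted by semicolons, each of 7 numbers parted by spaces: the shift along the tool's x, y, z in mm, then the turn, a rotation vector about the tool's x, y, z in degrees, then the opening, from 0 (shut) to 1 (fully open). A call has 1 to 10 rows; each row shifts and turns the commanded pose from where the row before left it, along the tool's axes as they then stand; what a row does not reach is not made up. A row lasts 1/10 s, in which the tool goes at most 50 mm and 8.59 degrees, less where a joint would pass 70% of its speed; a pose out of reach is approached as far as the arm can. A call with a gripper value outside its range is refused whole. The fingers move at their own pace and stop on an object; "force" is the grip in N (left out, the last holds). Time passes only in rows, so rows that do not move let the fingers close. It gives the time, the measured TCP pose, the force, the opening and the grip force at its end, in the units of the state.
- arm.get_obs(): the state, without advancing time (a new reading comes with each control period).
- optics.snapshot(name): name is "scene" or "side" or "wrist"; returns a dict with "img" (384x512x3 uint8, red, green, blue), "fx", "fy", "cx", "cy" (pixels), "origin" and "attitude" of the camera in the world; the wrist camera has in their place "mount" (4x4, takes a point from camera to tool coordinates, whose origin is the TCP and whose axes are the flange's). Camera axes: x right, y up, looking along -z (the intrinsics and any distortion apply to the point x, -y, -z); pixel columns grow to the right and rows downward; lengths in m; the calibration is good to about 2 mm. The wrist camera is an equidistant fisheye: a pixel r from the principal point sees the ray r / f radians off the axis. A picture is of the moment at which its call begins: read the wrist's pose just before it. There is no depth.
- job_done(): hands the job in; it is judged then, once.
The state is a dict: "clock": time; "q": joint angles; "joint_vel": joint speeds; "joint_efforts": joint torques, N m; "eef_pos": TCP position; "tool_rot": TCP orientation; "wrist_force": force on the tool from outside, world axes, zero at the start; "wrist_torque": the same for the moment, N m; "opening": finger opening in m; "grip_force": force on a finger pad.
Only numpy, scipy, OpenCV 4.12 (cv2) and the standard library are available. Lean on these libraries where they do the work, as an engineer would, in place of code of your own. Each camera call takes 0.05 s, during which the arm holds its last target. There are 200 camera calls.

## Working session

There is one attempt and no reset: what is moved stays moved. The work goes in short steps, Python scripts to look and compute and a tool call to move; the robot and the scene stay as the last step left them, time stands still between calls to the robot, and variables do not carry over. Pictures are saved under pics/ and viewed, at most 14 in all, crops included, and the job is handed in when it is done.

Besides the shell and the picture viewer there is one more tool, called after "Emit:" by a JSON object that holds its "method" and its "body". jog_arm: Moves the arm, as the interface text tells. Its arguments: {"type":"object","properties":{"plan":{"type":"string"},"force":{"type":"number"}},"required":["plan"]}

```bash
mkdir -p pics
cat > h.py <<'E'
import numpy as np, cv2
from workcell import arm, optics
def snap(n,tag=None):
    o=arm.get_obs(); s=optics.snapshot(n)
    if n=='wrist':
        T=np.eye(4);T[:3,:3]=np.array(o['tool_rot']);T[:3,3]=o['eef_pos'];M=T@np.array(s['mount']);s['R']=M[:3,:3];s['o']=M[:3,3]
    else: s['R']=np.array(s['attitude']);s['o']=np.array(s['origin'])
    s['n']=n
    if tag: cv2.imwrite(f'pics/{tag}.png',s['img'][:,:,::-1]); np.save(f'pics/{tag}.npy',s,allow_pickle=True)
    return s
def load(tag): return np.load(f'pics/{tag}.npy',allow_pickle=True).item()
def ray(s,u,v):
    a=np.array([(u-s['cx'])/s['fx'],(v-s['cy'])/s['fy']])
    if s['n']=='wrist':
        r=np.linalg.norm(a); d=np.array([*(a/(r+1e-12)*np.sin(r)),np.cos(r)])
    else: d=np.array([*a,1.])
    d=s['R']@(d*[1,-1,-1]); return d/np.linalg.norm(d)
def pt(s,u,v,z):
    d=ray(s,u,v); return s['o']+d*(z-s['o'][2])/d[2]
def proj(s,P):
    p=s['R'].T@(np.array(P)-s['o']); p=p*[1,-1,-1]
    if s['n']=='wrist':
        r=np.hypot(p[0],p[1]);t=np.arctan2(r,p[2]);a=p[:2]/(r+1e-12)*t
    else: a=p[:2]/p[2]
    return a*[s['fx'],s['fy']]+[s['cx'],s['cy']]
def tri(L):
    A=0;b=0
    for s,u,v in L:
        d=ray(s,u,v);Q=np.eye(3)-np.outer(d,d);A=A+Q;b=b+Q@s['o']
    X=np.linalg.solve(A,b); return X,[np.round(proj(s,X)-[u,v],1) for s,u,v in L]
E
python3 - <<'E'
from h import *
for n in ['scene','side','wrist']:
    s=snap(n,n+'0');print(n,s['fx'],s['fy'],s['cx'],s['cy'],s['o'],s['R'].round(3).tolist(),[k for k in s])
print(arm.get_obs())
a=load('scene0')['img'];b=load('side0')['img']
E
```

```text
scene 408.5946541100827 408.5946541100827 248.9962708213665 190.89296810017962 [1.14074941 0.50894626 0.8259431 ] [[-0.652, -0.449, 0.611], [0.758, -0.377, 0.532], [-0.009, 0.81, 0.586]] ['img', 'fx', 'fy', 'cx', 'cy', 'origin', 'attitude', 'R', 'o', 'n']
side 475.65355144474427 475.65355144474427 258.7992649767159 187.94770576729204 [-0.32337644 -0.89710479  1.22647205] [[0.711, 0.508, -0.486], [-0.703, 0.498, -0.507], [-0.016, 0.703, 0.711]] ['img', 'fx', 'fy', 'cx', 'cy', 'origin', 'attitude', 'R', 'o', 'n']
wrist 297.3186396354542 297.3186396354542 255.3644207701461 190.16057748992938 [0.15121555 0.63520435 0.37388941] [[0.329, -0.911, -0.246], [0.944, 0.318, 0.087], [-0.001, -0.261, 0.965]] ['img', 'fx', 'fy', 'cx', 'cy', 'mount', 'R', 'o', 'n']
{'clock': 0.15, 'q': array([-73.28068381,  26.825358  ,  -0.66694786,  91.86779391,
         0.34432096,  61.38595702,  -3.22802011]), 'joint_vel': array([-0.05498561, -0.16677138,  0.04474635, -0.29001315,  0.05746643,
        0.17873319, -0.06699569]), 'joint_efforts': array([ 5.72055123e-04, -5.32793391e+01,  2.15999217e-02, -2.51559144e+01,
        1.14936498e-02,  5.49059099e-03,  1.04154441e-05]), 'eef_pos': array([0.21349222, 0.6135328 , 0.25555368]), 'tool_rot': array([[-9.44451837e-01,  3.28649667e-01, -3.52003732e-04],
       [ 3.28649842e-01,  9.44450948e-01, -1.29916486e-03],
       [-9.45198385e-05, -1.34268461e-03, -9.99999094e-01]]), 'wrist_force': array([-1.15117955,  0.93344397, -0.27413245]), 'wrist_torque': array([0.01986438, 0.02914461, 0.00471627]), 'grip_force': 0.0, 'opening': 0.08545550836794243}
```

Run:
```python
import cv2
for n in ['scene0','side0']:
    cv2.imwrite(f'pics/{n}_big.png',cv2.resize(cv2.imread(f'pics/{n}.png'),(800,600),interpolation=cv2.INTER_CUBIC))
```

```text
(no output)
```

View pics/scene0_big.png

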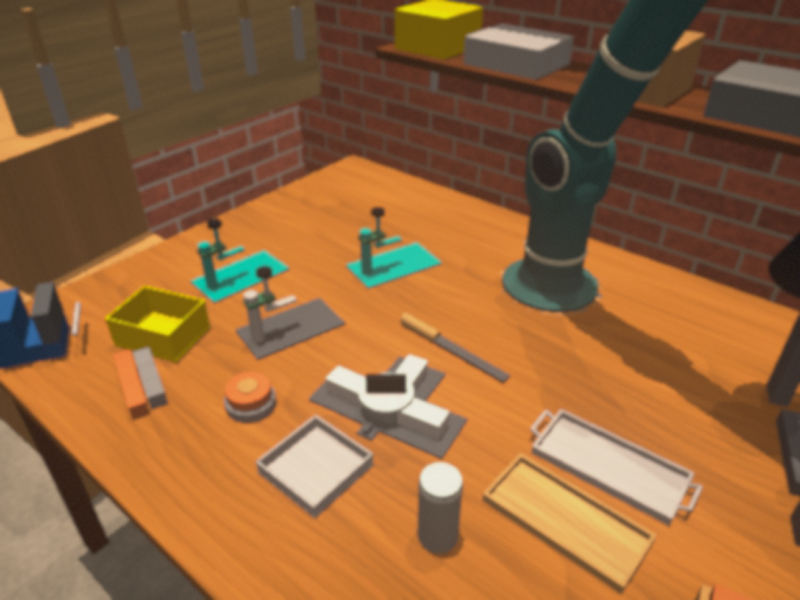

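View pics/side0_big.png

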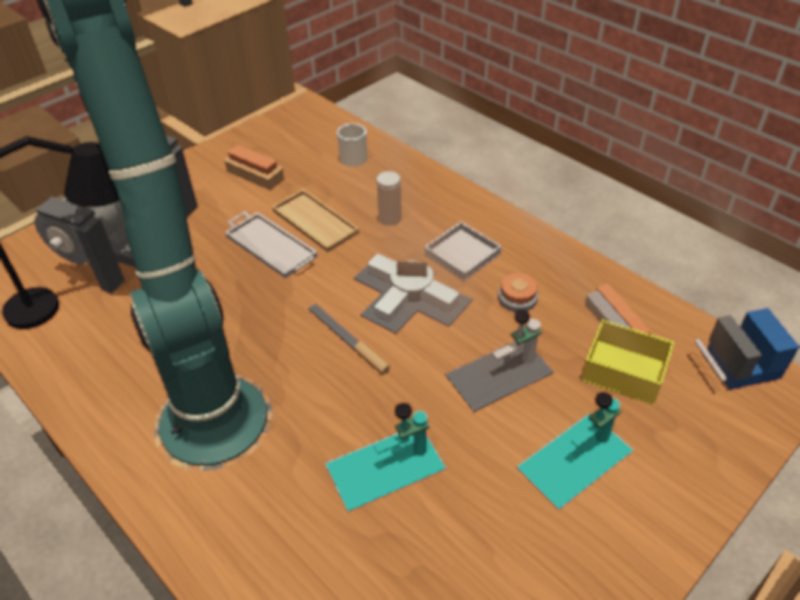

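Scene (800x600): dark-grey gauge at (280,325), cap (264,272); two turquoise look-alikes at (240,275) and (393,262), which are excluded by colour. The jig with three blocks is at (387,400). Two square tins fit the shape: the steel one at (315,462) is the match, the yellow one at (158,322) is not. The wooden tray is at (568,520), the wire-handled tray at (612,465), the can at (440,505) and the wheels at (250,393). The side view agrees.

Run:
```python
from h import *
a,b=load('scene0'),load('side0');k=1/1.5625
def T(n,p,q):
    X,e=tri([(a,p[0]*k,p[1]*k),(b,q[0]*k,q[1]*k)]);print(n,X.round(3),e)
T('wing',(386,376),(411,263))
T('cap',(264,272),(523,317))
T('ribbase',(368,432),(440,297))
P=lambda n,s,pts,z:print(n,[pt(s,u*k,v*k,z)[:2].round(3).tolist() for u,v in pts])
P('tin top sc',a,[(259,462),(318,418),(372,461),(315,512)],.028)
P('tin top si',b,[(426,249),(462,225),(501,246),(464,276)],.028)
P('wood sc',a,[(485,493),(520,457),(653,534),(622,586)],.018)
P('wood si',b,[(273,208),(303,193),(357,230),(330,248)],.018)
P('steel sc',a,[(535,443),(562,412),(692,476),(670,517)],.018)
P('steel si',b,[(226,240),(260,215),(316,254),(290,273)],.018)
P('gauge base sc',a,[(237,332),(318,300),(344,323),(253,356)],.006)
P('gauge base si',b,[(447,376),(530,335),(552,371),(475,406)],.006)
P('can',a,[(440,478)],.130);P('can',b,[(389,180)],.130)
P('wheel',a,[(248,385)],.046);P('wheel',b,[(519,284)],.046)
P('jig plate sc',a,[(312,395),(403,355),(466,415),(440,453)],.005)
```

```text
wing [ 0.539 -0.023  0.082] [array([ 0.3, -0. ]), array([0.3, 0. ])]
cap [ 0.528 -0.343  0.152] [array([-0.3, -0. ]), array([-0.3,  0. ])]
ribbase [ 0.583 -0.052 -0.04 ] [array([-5.6,  0.2]), array([-4.2, -0. ])]
tin top sc [[0.775, -0.086], [0.649, -0.083], [0.658, 0.049], [0.782, 0.048]]
tin top si [[0.639, 0.027], [0.765, 0.025], [0.773, -0.095], [0.633, -0.101]]
wood sc [[0.587, 0.215], [0.493, 0.219], [0.491, 0.436], [0.594, 0.436]]
wood si [[0.484, 0.429], [0.579, 0.422], [0.577, 0.208], [0.486, 0.205]]
steel sc [[0.452, 0.222], [0.361, 0.222], [0.353, 0.442], [0.448, 0.444]]
steel si [[0.325, 0.412], [0.443, 0.43], [0.448, 0.213], [0.362, 0.206]]
gauge base sc [[0.576, -0.398], [0.391, -0.351], [0.413, -0.251], [0.603, -0.314]]
gauge base si [[0.404, -0.261], [0.614, -0.313], [0.567, -0.408], [0.388, -0.353]]
can [[0.683, 0.196]]
can [[0.675, 0.189]]
wheel [[0.685, -0.22]]
wheel [[0.686, -0.219]]
jig plate sc [[0.602, -0.149], [0.411, -0.093], [0.463, 0.093], [0.56, 0.11]]
```

Emit:
{"method": "jog_arm", "body": {"plan": "-32 -31 -4 0 0 0 1;-32 -31 -4 0 0 0 1;-32 -31 -4 0 0 0 1;-32 -31 -4 0 0 0 1;-32 -31 -4 0 0 0 1;-32 -31 -4 0 0 0 1;-32 -31 -4 0 0 0 1;-32 -31 -4 0 0 0 1;-32 -31 -4 0 0 0 1;-32 -31 -4 0 0 0 1"}}

```text
clock: 1.15
eef_pos: [0.4143, 0.2141, 0.2965]
tool_rot: [[-0.944, 0.329, 0.0], [0.329, 0.944, 0.0], [-0.0, 0.0, -1.0]]
wrist_force: [0.9, -0.6, 0.5]
opening: 0.0852
grip_force: 0.0
```

Emit:
{"method": "jog_arm", "body": {"plan": "-32 -31 0 0 0 0 1;-32 -31 0 0 0 0 1;-32 -31 0 0 0 0 1;-32 -31 0 0 0 0 1;-32 -31 0 0 0 0 1;0 0 0 0 0 7.5 1;0 0 0 0 0 7.5 1;0 0 0 0 0 7.5 1;0 0 0 0 0 7.5 1;0 0 0 0 0 0 1"}}

```text
clock: 2.15
eef_pos: [0.5139, 0.017, 0.2961]
tool_rot: [[-0.653, 0.757, -0.0], [0.757, 0.653, -0.0], [0.0, -0.0, -1.0]]
wrist_force: [0.1, -0.7, 0.2]
opening: 0.0851
grip_force: 0.0
```

Run:
```python
from h import *
o=arm.get_obs();print(o['eef_pos'],o['tool_rot'].round(3).tolist(),o['q'].round(0))
s=snap('wrist','w1')
cv2.imwrite('pics/w1b.png',cv2.resize(cv2.imread('pics/w1.png'),(800,600),interpolation=cv2.INTER_CUBIC))
```

```text
[0.5139472  0.01696823 0.29609239] [[-0.653, 0.757, -0.0], [0.757, 0.653, -0.0], [0.0, -0.0, -1.0]] [-29.  11.  26. 110.  -6.  61.  41.]
```

View pics/w1b.png

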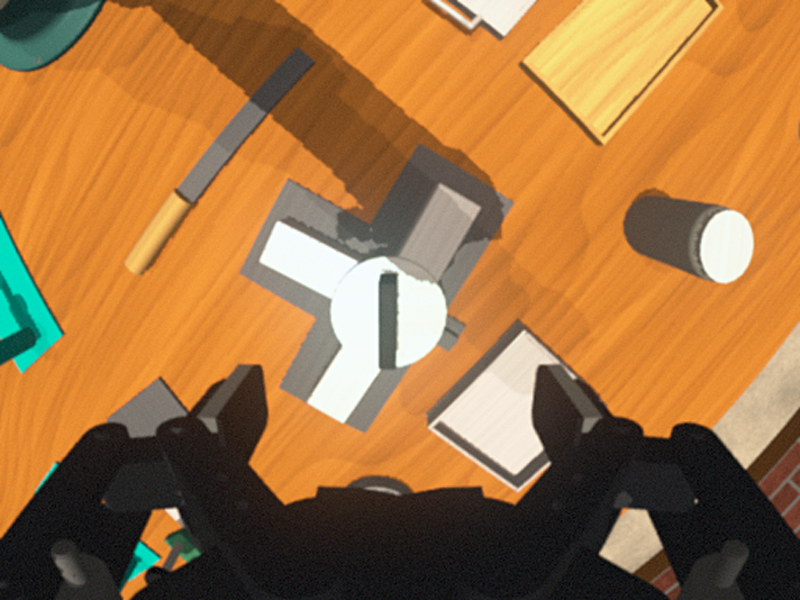

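Wrist view (800x600): three blocks around the jig, at (305,260), (345,385) and (440,225). The flange circle is at (389,312), with the wing from (389,273) to (389,368) nearly parallel to tool x. The rib is at (453,332), and the steel tin at (510,405) has nothing in it.

Run:
```python
from h import *
s=load('w1');k=1/1.5625;im=s['img'];hsv=cv2.cvtColor(im,cv2.COLOR_RGB2HSV)
m=((hsv[...,2]<90)).astype(np.uint8);r=np.zeros_like(m);r[165:245,235:265]=m[165:245,235:265]
n,l,st,c=cv2.connectedComponentsWithStats(r);i=1+np.argmax(st[1:,4]);ys,xs=np.where(l==i)
print('wing',st[i],cv2.minAreaRect(np.c_[xs,ys].astype(np.float32)))
rect=cv2.boxPoints(cv2.minAreaRect(np.c_[xs,ys].astype(np.float32)))
print([pt(s,u,v,.083)[:2].round(4).tolist() for u,v in rect])
# flange circle by white mask w/o blocks: fit on manual edge points
e=[(331,312),(447,312),(389,256),(347,352),(428,352),(392,368),(440,285),(440,337)]
q=np.array([pt(s,u*k,v*k,.048)[:2] for u,v in e]);A=np.c_[2*q,np.ones(len(q))];x=np.linalg.lstsq(A,(q**2).sum(1),rcond=None)[0];print('flange',x[:2],np.sqrt(x[2]+x[:2]@x[:2]))
P=lambda n,pts,z:print(n,[pt(s,u*k,v*k,z)[:2].round(4).tolist() for u,v in pts])
P('rib top',[(455,325),(462,321)],.016)
P('tin',[(521,320),(429,416)],.028); P('tin r',[(517,489)],.028)
P('left blk',[(450,182),(481,204)],.04);P('near',[(275,221),(260,262)],.035);P('right',[(308,401),(349,424)],.035)
P('plate',[(289,179),(241,270),(281,387),(363,432),(420,146),(512,203)],.005)
```

```text
wing [243 176  10   6  46] ((247.5, 178.5), (5.0, 9.0), 90.0)
[[0.5078, 0.0024], [0.5156, 0.0091], [0.5194, 0.0047], [0.5116, -0.002]]
flange [ 0.538215   -0.02485451] 0.048403968182860246
rib top [[0.5969, -0.0014], [0.5992, 0.0056]]
tin [[0.6357, 0.0429], [0.637, -0.0823]]
tin r [[0.7727, -0.0907]]
left blk [[0.5056, 0.0892], [0.5363, 0.0928]]
near [[0.4162, -0.0286], [0.4274, -0.0649]]
right [[0.5391, -0.1419], [0.583, -0.1355]]
plate [[0.3982, 0.0016], [0.414, -0.0935], [0.5146, -0.1644], [0.6087, -0.1495], [0.4683, 0.0979], [0.5628, 0.1151]]
```

Emit:
{"method": "jog_arm", "body": {"plan": "-16 -3 33 0 0 0 1;-16 -3 33 0 0 0 1;-16 -3 33 0 0 0 1;0 0 0 0 0 0 1;0 0 0 0 0 0 1"}}

```text
clock: 2.7
eef_pos: [0.5385, -0.0252, 0.1972]
tool_rot: [[-0.654, 0.756, -0.001], [0.756, 0.654, -0.0], [0.001, -0.001, -1.0]]
wrist_force: [-0.3, 0.0, 0.0]
opening: 0.0851
grip_force: 0.0
```

Run:
```python
from h import *
s=snap('wrist','w2')
cv2.imwrite('pics/w2b.png',cv2.resize(cv2.imread('pics/w2.png'),(800,600),interpolation=cv2.INTER_CUBIC))
```

```text
(no output)
```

View pics/w2b.png

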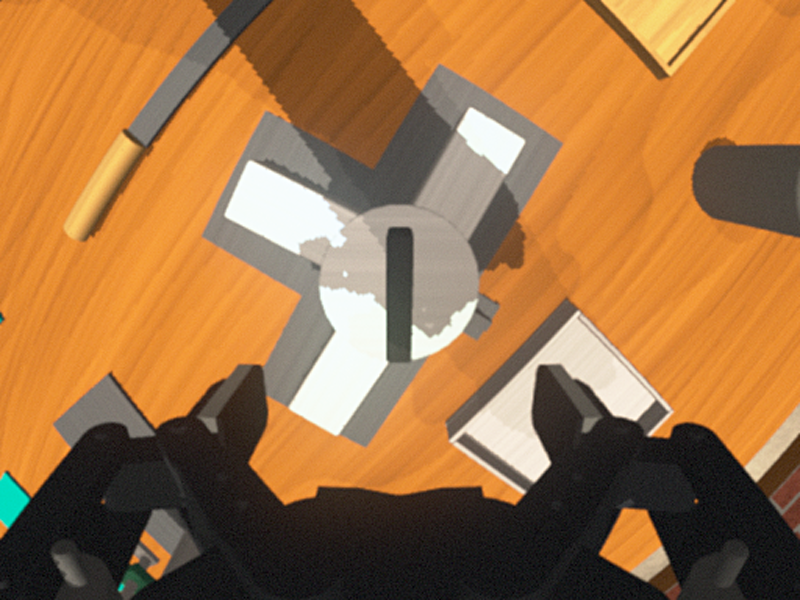

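Wing at (387..412, 228..362), flange (400,283), rib (483,315), with the jaws straddling the line; the three blocks are clearly seen.

Run:
```python
from h import *
def wing(t,box):
    s=load(t);v=s['img'].max(2);x0,y0,x1,y1=box
    r=np.zeros_like(v);r[y0:y1,x0:x1]=(v[y0:y1,x0:x1]<75)
    n,l,st,c=cv2.connectedComponentsWithStats(r);i=1+np.argmax(st[1:,4]);ys,xs=np.where(l==i)
    R=cv2.minAreaRect(np.c_[xs,ys].astype(np.float32));print(t,st[i],R);return s,st[i]
for t,b in [('w1',(240,170,258,240)),('w2',(240,138,270,236))]:
    s,st=wing(t,b)
    for z in (.083,):
        u=st[0]+st[2]/2-.5
        print(z,[pt(s,a,b,z)[:2].round(4).tolist() for a,b in [(u,st[1]),(u,st[1]+st[3])]])
a,b=load('w1'),load('w2');k=1/1.5625
T=lambda n,p,q:print(n,*[x.round(4) if i==0 else x for i,x in enumerate(tri([(a,p[0]*k,p[1]*k),(b,q[0]*k,q[1]*k)]))])
T('wing far end',(388,368),(399,362)); T('block right outer corner',(308,401),(289,408));T('near outer',(275,221),(251,160));T('near outer2',(260,262),(224,215));T('tin corner',(521,320),(578,311))
P=lambda n,pts,z:print(n,[pt(b,u*k,v*k,z)[:2].round(4).tolist() for u,v in pts])
for z in (.035,.04):
    P('left',[(469,107),(526,141)],z);P('near',[(251,160),(224,215)],z);P('right',[(289,408),(336,436)],z)
P('rib',[(485,303),(498,304),(489,333)],.016)
```

```text
w1 [252 176   1   1   1] ((252.0, 176.0), (0.0, 0.0), 0.0)
0.083 [[0.5156, 0.0091], [0.5163, 0.0083]]
w2 [248 146  16  59 711] ((255.5, 175.0), (58.0, 15.0), 90.0)
0.083 [[0.513, 0.0042], [0.5447, -0.0325]]
wing far end [ 0.5667 -0.0582  0.0593] [array([0. , 0.1]), array([-0.1, -0.1])]
block right outer corner [ 0.5349 -0.1284  0.0598] [array([0.1, 0.3]), array([-0.1, -0.3])]
near outer [ 0.416  -0.0288  0.0284] [array([ 1.1, -0.5]), array([-1.4,  0.6])]
near outer2 [ 0.4287 -0.0609  0.0464] [array([ 0., -0.]), array([-0.,  0.])]
tin corner [0.6366 0.0405 0.0355] [array([0.5, 3.4]), array([-0.7, -4.5])]
left [[0.4995, 0.0837], [0.539, 0.0923]]
near [[0.4186, -0.0263], [0.4259, -0.0645]]
right [[0.5391, -0.1435], [0.5777, -0.1391]]
left [[0.4994, 0.0826], [0.5382, 0.0911]]
near [[0.42, -0.0254], [0.4271, -0.0629]]
right [[0.5384, -0.1405], [0.5762, -0.1362]]
rib [[0.595, -0.0017], [0.6024, 0.0037], [0.6121, -0.0154]]
```

Emit:
{"method": "jog_arm", "body": {"plan": "0 0 24 0 0 0 1;0 0 24 0 0 0 1;0 0 24 0 0 0 1;0 0 24 0 0 0 1;0 0 12 0 0 0 1;0 0 11 0 0 0 1;0 0 0 0 0 0 1;0 0 0 0 0 0 0;0 0 0 0 0 0 0;0 0 0 0 0 0 0", "force": 50}}

```text
clock: 3.75
eef_pos: [0.5393, -0.0252, 0.0791]
tool_rot: [[-0.654, 0.757, 0.002], [0.757, 0.654, 0.0], [-0.001, 0.001, -1.0]]
wrist_force: [0.6, 0.7, -0.0]
opening: 0.0438
grip_force: 0.0
```

Emit:
{"method": "jog_arm", "body": {"plan": "0 0 0 0 0 0 0;0 0 0 0 0 0 0;0 0 0 0 0 0 0"}}

```text
clock: 4.05
eef_pos: [0.5391, -0.0252, 0.0788]
tool_rot: [[-0.654, 0.757, 0.001], [0.757, 0.654, 0.0], [-0.0, 0.001, -1.0]]
wrist_force: [-0.6, 0.2, 4.1]
opening: 0.0132
grip_force: 49.9
```

Emit:
{"method": "jog_arm", "body": {"plan": "0 0 0 0 0 -6 0;0 0 0 0 0 -6 0;0 0 0 0 0 -6 0;0 0 0 0 0 -6 0;0 0 0 0 0 -6 0;0 0 0 0 0 -6 0;0 0 0 0 0 -6 0;0 0 0 0 0 -6 0;0 0 0 0 0 -6 0;0 0 0 0 0 0 0"}}

```text
clock: 5.05
eef_pos: [0.5392, -0.0253, 0.0787]
tool_rot: [[-0.996, -0.084, 0.001], [-0.084, 0.996, 0.0], [-0.001, 0.0, -1.0]]
wrist_force: [-0.2, 0.1, 4.0]
opening: 0.0131
grip_force: 49.9
```

Emit:
{"method": "jog_arm", "body": {"plan": "0 0 0 0 0 -3 0;0 0 0 0 0 -2 0;0 0 0 0 0 0 0"}}

```text
clock: 5.35
eef_pos: [0.5392, -0.0253, 0.0787]
tool_rot: [[-0.986, -0.17, 0.001], [-0.17, 0.986, 0.0], [-0.001, -0.0, -1.0]]
wrist_force: [-0.2, 0.4, 6.1]
opening: 0.0134
grip_force: 50.1
```

Emit:
{"method": "jog_arm", "body": {"plan": "0 0 -4 0 0 0 0;0 0 -4 0 0 0 0;0 0 -4 0 0 0 0;0 0 0 0 0 0 0"}}

```text
clock: 5.75
eef_pos: [0.5388, -0.0252, 0.0907]
tool_rot: [[-0.985, -0.17, 0.001], [-0.17, 0.985, -0.0], [-0.001, -0.0, -1.0]]
wrist_force: [-0.3, 0.6, -1.5]
opening: 0.0131
grip_force: 48.9
```

Emit:
{"method": "jog_arm", "body": {"plan": "0 0 -20 0 0 0 0;0 0 -20 0 0 0 0;0 0 -20 0 0 0 0;-27 -4 0 0 0 0 0;-27 -4 0 0 0 0 0;-27 -4 0 0 0 0 0;-28 -4 0 0 0 0 0;-28 -4 0 0 0 0 0;-28 -5 0 0 0 0 0;0 0 0 0 0 0 0"}}

```text
clock: 6.75
eef_pos: [0.7082, -0.0214, 0.1496]
tool_rot: [[-0.985, -0.171, 0.002], [-0.171, 0.985, -0.0], [-0.002, -0.001, -1.0]]
wrist_force: [-0.1, -0.8, -3.3]
opening: 0.0135
grip_force: 48.9
```

Run:
```python
from h import *
s=snap('wrist','w3');o=arm.get_obs();print(o['eef_pos'],o['opening'],o['wrist_force'])
cv2.imwrite('pics/w3b.png',cv2.resize(cv2.imread('pics/w3.png'),(800,600),interpolation=cv2.INTER_CUBIC))
```

```text
[ 0.70612943 -0.02161777  0.14923259] 0.013302199604164658 [-0.04651209 -0.17597265 -3.18925139]
```

View pics/w3b.png

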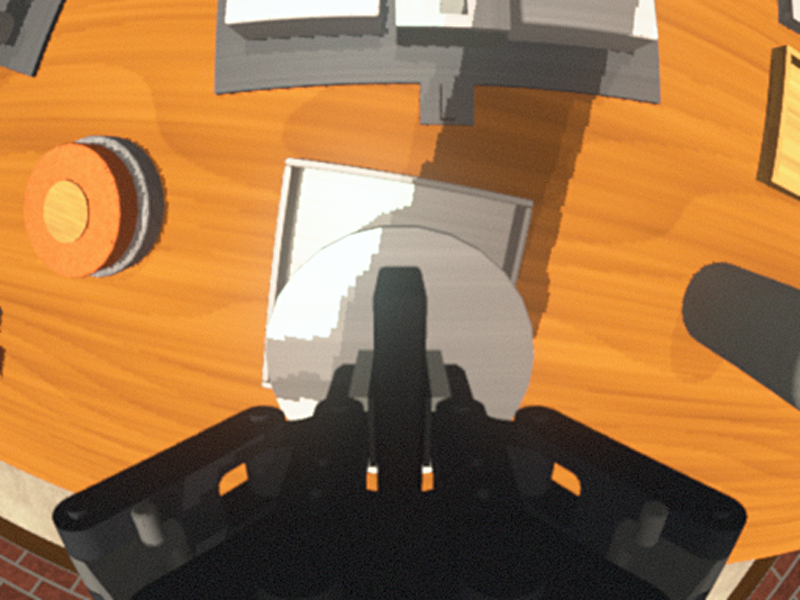

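Clamp is held, over the steel tin (corners (288,160), (532,203)); the wheels at (80,210) and the can are clear.

Run:
```python
from h import *
s=load('w3');k=1/1.5625
for u,v in [(288,160),(532,203),(264,384)]: print(pt(s,u*k,v*k,.028).round(4))
```

```text
[ 0.6447 -0.091   0.028 ]
[0.6448 0.0387 0.028 ]
[ 0.7733 -0.0911  0.028 ]
```

Emit:
{"method": "jog_arm", "body": {"plan": "-3 -4 15 0 0 0 0;0 0 20 0 0 0 0;0 0 20 0 0 0 0;0 0 20 0 0 0 0;0 0 10 0 0 0 0;0 0 6 0 0 0 0;0 0 3 0 0 0 0;0 0 0 0 0 0 0"}}

```text
clock: 7.6
eef_pos: [0.7094, -0.0253, 0.0567]
tool_rot: [[-0.985, -0.17, 0.001], [-0.17, 0.985, 0.0], [-0.001, -0.0, -1.0]]
wrist_force: [0.4, 0.5, -1.7]
opening: 0.0132
grip_force: 49.1
```

Emit:
{"method": "jog_arm", "body": {"plan": "0 0 3 0 0 0 0;0 0 2 0 0 0 0;0 0 0 0 0 0 0;0 0 0 0 0 0 0.4;0 0 0 0 0 0 0.4;0 0 0 0 0 0 0.4;0 0 0 0 0 0 0.4"}}

```text
clock: 8.3
eef_pos: [0.7092, -0.0252, 0.0512]
tool_rot: [[-0.985, -0.17, 0.0], [-0.17, 0.985, -0.0], [-0.0, -0.0, -1.0]]
wrist_force: [0.6, -0.1, -0.7]
opening: 0.034
grip_force: 0.0
```

Emit:
{"method": "jog_arm", "body": {"plan": "0 0 -15 0 0 0 0.4;0 0 -30 0 0 0 0.4;0 0 -30 0 0 0 1;0 0 -30 0 0 0 1;0 0 -20 0 0 0 1;0 0 0 0 0 0 1"}}

```text
clock: 8.9
eef_pos: [0.7115, -0.0253, 0.1814]
tool_rot: [[-0.985, -0.17, 0.008], [-0.17, 0.985, 0.0], [-0.008, -0.001, -1.0]]
wrist_force: [1.2, -0.2, -0.5]
opening: 0.0852
grip_force: 0.0
```

Run:
```python
from h import *
s=snap('wrist','w4');a=snap('scene','s4')
big=np.vstack([cv2.resize(s['img'][:,:],(512,384)),]);
c=cv2.resize(a['img'][150:380,130:350],(440,460));c2=cv2.resize(s['img'],(360,270))
im=np.zeros((460,800,3),np.uint8);im[:,:440]=c;im[:270,440:]=c2
cv2.imwrite('pics/c4.png',im[:,:,::-1])
```

```text
(no output)
```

View pics/c4.png

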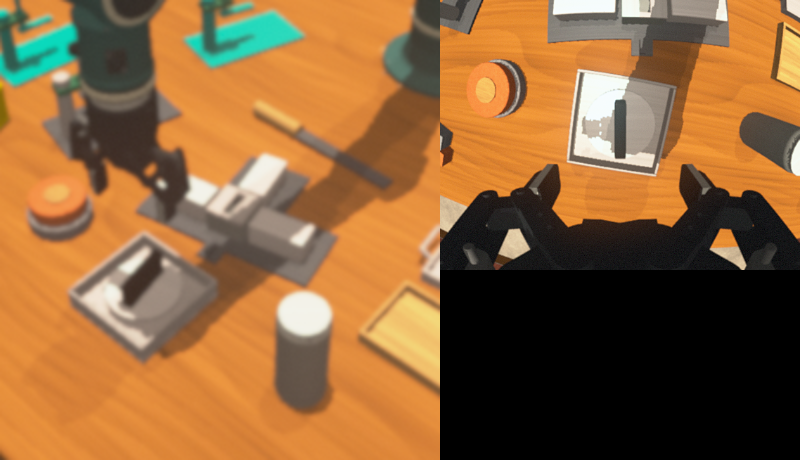

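Clamp lies in the steel tin (left half: (140,290)). Next I measure the gauge from the wrist.

Emit:
{"method": "jog_arm", "body": {"plan": "20 -10 -25 0 0 0 1;32 -24 -25 0 0 0 1;32 -24 -20 0 0 0 1;32 -24 -20 0 0 0 1;32 -24 -20 0 0 0 1;32 -24 -9 0 0 0 1;32 -24 0 0 0 0 1;32 -24 0 0 0 0 1;32 -24 0 0 0 0 1;29 -24 0 0 0 0 1"}}

```text
clock: 10.0
eef_pos: [0.445, -0.3006, 0.294]
tool_rot: [[-0.985, -0.17, -0.002], [-0.17, 0.985, 0.001], [0.002, 0.002, -1.0]]
wrist_force: [0.2, -0.3, 0.7]
opening: 0.0855
grip_force: 0.0
```

Emit:
{"method": "jog_arm", "body": {"plan": "0 0 0 0 0 6.5 1;0 0 0 0 0 6.5 1;0 0 0 0 0 6.5 1;0 0 0 0 0 6.5 1;0 0 0 0 0 0 1;0 0 0 0 0 0 1"}}

```text
clock: 10.6
eef_pos: [0.4468, -0.2995, 0.2943]
tool_rot: [[-0.961, 0.276, -0.002], [0.276, 0.961, 0.001], [0.002, 0.0, -1.0]]
wrist_force: [-0.1, -0.4, 0.4]
opening: 0.0855
grip_force: 0.0
```

Run:
```python
from h import *
s=snap('wrist','w5')
cv2.imwrite('pics/w5b.png',cv2.resize(cv2.imread('pics/w5.png'),(800,600),interpolation=cv2.INTER_CUBIC))
```

```text
(no output)
```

View pics/w5b.png

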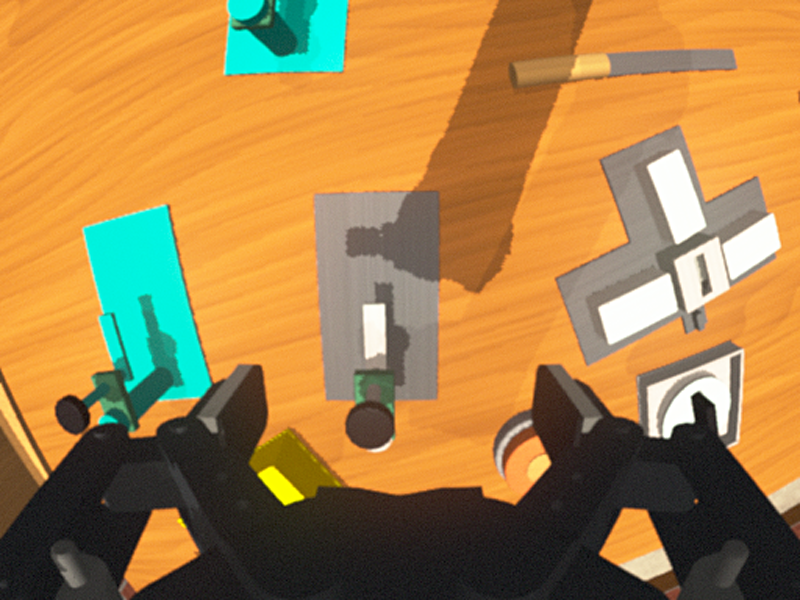

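Gauge base corners at (314,193), (438,192), (438,400) and (327,399); foot tip (375,304); cap centre (370,425). Its grey base and white blade tell it from the turquoise ones at (148,300) and (285,35).

Run:
```python
from h import *
s=load('w5');k=1/1.5625
a=load('scene0');b=load('side0')
P=lambda n,pts,z:print(n,[pt(s,u*k,v*k,z)[:2].round(4).tolist() for u,v in pts])
P('base',[(314,193),(438,192),(438,400),(327,399)],.006)
P('foot tip top',[(364,304),(386,304)],.072);P('cap',[(370,425)],.160)
print(tri([(a,264*k,272*k),(b,523*k,317*k),(s,370*k,425*k)]))
c=np.array([pt(s,u*k,v*k,.006)[:2] for u,v in [(314,193),(438,192),(438,400),(327,399)]])
f=(c[2]+c[3])/2-(c[0]+c[1])/2;print('yaw',np.degrees(np.arctan2(f[1],f[0])),np.linalg.norm(f),np.linalg.norm(c[1]-c[0]))
f/=np.linalg.norm(f);print('org',c.mean(0)-f*.035, 'from near edge',(c[0]+c[1])/2+f*.065,'cap pred',c.mean(0)+f*.04)
P('blocks right end',[(598,319),(607,346)],.035);P('near end',[(647,163),(677,148)],.035);P('left end',[(773,212),(779,245)],.035)
P('right inner',[(672,272),(690,318)],.04)
```

```text
base [[0.377, -0.3571], [0.407, -0.2526], [0.6001, -0.3037], [0.5693, -0.4088]]
foot tip top [[0.4695, -0.3339], [0.4742, -0.3177]]
cap [[0.5237, -0.3406]]
(array([ 0.52806266, -0.34293483,  0.15236059]), [array([-0.2,  0.1]), array([-0.4, -0. ]), array([-0.5,  0.2])])
yaw -14.935864983619581 0.19939165715943422 0.10865473097205183
org [ 0.45454408 -0.32153414] from near edge [ 0.45483797 -0.32161254] cap pred [ 0.5270102  -0.34086446]
blocks right end [[0.5513, -0.1409], [0.5807, -0.1354]]
near end [[0.4239, -0.0644], [0.4164, -0.0279]]
left end [[0.5009, 0.0895], [0.538, 0.0951]]
right inner [[0.5269, -0.0588], [0.5788, -0.0422]]
```

Emit:
{"method": "jog_arm", "body": {"plan": "3 38 0 0 0 0 1;3 38 0 0 0 0 1;3 38 0 0 0 0 1;3 38 0 0 0 0 1;3 38 0 0 0 0 1;3 38 0 0 0 0 1;3 38 0 0 0 0 1;3 38 0 0 0 0 1;3 38 0 0 0 0 1;5 38 0 0 0 0 1"}}

```text
clock: 11.65
eef_pos: [0.5225, 0.0754, 0.2952]
tool_rot: [[-0.961, 0.277, 0.0], [0.277, 0.961, -0.0], [-0.0, -0.0, -1.0]]
wrist_force: [0.3, -0.2, -0.4]
opening: 0.0856
grip_force: 0.0
```

Emit:
{"method": "jog_arm", "body": {"plan": "0 0 10 0 0 8 1;0 0 10 0 0 8 1;0 0 10 0 0 8 1;0 0 10 0 0 8 1;0 0 10 0 0 8 1;0 0 10 0 0 8 1;0 0 10 0 0 8 1;0 0 10 0 0 8.3 1;0 0 0 0 0 0 1;0 0 0 0 0 0 1"}}

```text
clock: 12.65
eef_pos: [0.5223, 0.0741, 0.2153]
tool_rot: [[-0.17, 0.985, -0.0], [0.985, 0.17, -0.0], [-0.0, -0.0, -1.0]]
wrist_force: [-0.2, -0.7, 0.2]
opening: 0.0853
grip_force: 0.0
```

Run:
```python
from h import *
s=snap('wrist','w6');print(arm.get_obs()['eef_pos'],arm.get_obs()['q'].round(0))
cv2.imwrite('pics/w6b.png',cv2.resize(cv2.imread('pics/w6.png'),(800,600),interpolation=cv2.INTER_CUBIC))
c=np.array([.5383,-.025]);t=np.radians(9.7);R=np.array([[np.cos(t),-np.sin(t)],[np.sin(t),np.cos(t)]])
for n,q in [('left',[(-20,116),(20,116),(20,36),(-20,36)]),('near',[(-116,-20),(-116,20),(-36,20),(-36,-20)])]:
    print(n,[(proj(s,[*(c+R@(np.array(p)/1000)),.035])*1.5625).round(0).tolist() for p in q])
```

```text
[0.52256429 0.07414046 0.21560856] [-22.  18.  13. 112.  -5.  51.   3.]
left [[367.0, 252.0], [428.0, 252.0], [426.0, 366.0], [369.0, 366.0]]
near [[248.0, 429.0], [241.0, 383.0], [347.0, 386.0], [350.0, 433.0]]
```

View pics/w6b.png

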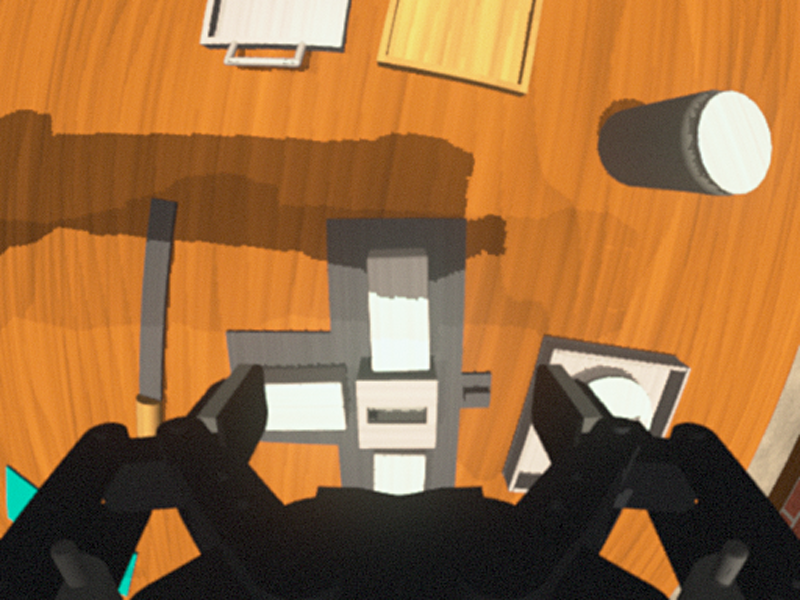

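Left block at (368–430, 250–370), within 2–4 px of its prediction; I go down on its outer end.

Emit:
{"method": "jog_arm", "body": {"plan": "0 0 30 0 0 0 1;0 0 30 0 0 0 1;0 0 30 0 0 0 1;0 0 30 0 0 0 1;0 0 25 0 0 0 1;0 0 20 0 0 0 1;0 0 15 0 0 0 1;0 0 0 0 0 0 1;0 0 0 0 0 0 0;0 0 0 0 0 0 0", "force": 80}}

```text
clock: 13.7
eef_pos: [0.5233, 0.0741, 0.0364]
tool_rot: [[-0.166, 0.986, 0.002], [0.986, 0.166, 0.001], [0.0, 0.002, -1.0]]
wrist_force: [-0.8, -0.7, 0.2]
opening: 0.0593
grip_force: 0.0
```

Emit:
{"method": "jog_arm", "body": {"plan": "0 0 0 0 0 0 0;0 0 0 0 0 0 0;0 0 0 0 0 0 0"}}

```text
clock: 14.0
eef_pos: [0.5231, 0.0743, 0.0366]
tool_rot: [[-0.166, 0.986, 0.002], [0.986, 0.166, 0.001], [0.0, 0.002, -1.0]]
wrist_force: [-1.1, 0.2, 5.9]
opening: 0.0389
grip_force: 81.6
```

Run:
```python
from h import *
a=load('scene0');b=load('side0');k=1/1.5625
for p,q in [((377,212),(403,411)),((214,224),(603,400))]:print(tri([(a,p[0]*k,p[1]*k),(b,q[0]*k,q[1]*k)]))
print(arm.get_obs()['q'].round(0))
for u,v in [(348,262),(420,245),(441,263),(365,284)]: print(pt(a,u*k,v*k,.006)[:2].round(3))
```

```text
(array([ 0.20662185, -0.33632696,  0.15167655]), [array([ 0.4, -0. ]), array([0.5, 0. ])])
(array([ 0.47264663, -0.57116174,  0.15139368]), [array([0.3, 0.1]), array([ 0.3, -0.1])])
[-19.  35.   9. 117. -10.  30.   7.]
[ 0.237 -0.407]
[ 0.066 -0.324]
[ 0.099 -0.235]
[ 0.279 -0.314]
```

Emit:
{"method": "jog_arm", "body": {"plan": "0 0 -10 0 0 0 0;0 0 -30 0 0 0 0;0 0 -30 0 0 0 0;0 0 -30 0 0 0 0;0 0 0 0 0 -8 0;0 0 0 0 0 -8 0;0 0 0 0 0 -8 0;0 0 0 0 0 -8 0;0 0 0 0 0 0 0"}}

```text
clock: 14.9
eef_pos: [0.5221, 0.0739, 0.1358]
tool_rot: [[-0.663, 0.749, 0.0], [0.749, 0.663, 0.0], [0.0, 0.0, -1.0]]
wrist_force: [-0.4, -0.3, -2.9]
opening: 0.0387
grip_force: 84.6
```

Emit:
{"method": "jog_arm", "body": {"plan": "-18.5 -35.7 0 0 0 0 0;-18.5 -35.7 0 0 0 0 0;-18.5 -35.7 0 0 0 0 0;-18.5 -35.7 0 0 0 0 0;-18.5 -35.7 0 0 0 0 0;-18.5 -35.7 0 0 0 0 0;-18.5 -35.7 0 0 0 0 0;-18.5 -35.7 0 0 0 0 0;-18.5 -35.7 0 0 0 0 0;-18.5 -35.7 0 0 0 0 0"}}

```text
clock: 15.9
eef_pos: [0.3767, -0.3025, 0.1357]
tool_rot: [[-0.66, 0.751, 0.0], [0.751, 0.66, -0.0], [-0.0, 0.0, -1.0]]
wrist_force: [0.7, -0.7, -3.1]
opening: 0.0388
grip_force: 84.9
```

Emit:
{"method": "jog_arm", "body": {"plan": "0 0 0 0 0 -8.4 0;0 0 0 0 0 -8.4 0;0 0 0 0 0 -8.4 0;0 0 0 0 0 -8.4 0;0 0 0 0 0 0 0;0 0 0 0 0 0 0"}}

```text
clock: 16.5
eef_pos: [0.3774, -0.3012, 0.1354]
tool_rot: [[-0.965, 0.262, -0.0], [0.262, 0.965, 0.0], [0.0, 0.0, -1.0]]
wrist_force: [-0.2, 0.1, -2.6]
opening: 0.0384
grip_force: 84.9
```

Emit:
{"method": "jog_arm", "body": {"plan": "0 0 30 0 0 0 0;0 0 30 0 0 0 0;0 0 25 0 0 0 0;0 0 8 0 0 0 0;0 0 0 0 0 0 0"}}

```text
clock: 17.0
eef_pos: [0.3771, -0.3008, 0.0415]
tool_rot: [[-0.966, 0.259, -0.002], [0.259, 0.966, 0.001], [0.002, 0.0, -1.0]]
wrist_force: [-0.4, -0.2, -2.9]
opening: 0.0389
grip_force: 84.8
```

Emit:
{"method": "jog_arm", "body": {"plan": "-12 0 0 0 0 0 0;-12 0 0 0 0 0 0;-12 0 0 0 0 0 0;-12 0 0 0 0 0 0;-7 0 0 0 0 0 0;0 0 0 0 0 0 0"}}

```text
clock: 17.6
eef_pos: [0.4323, -0.3155, 0.0425]
tool_rot: [[-0.967, 0.256, 0.001], [0.256, 0.967, -0.001], [-0.001, -0.0, -1.0]]
wrist_force: [-0.2, 0.6, -2.5]
opening: 0.0388
grip_force: 84.8
```

Emit:
{"method": "jog_arm", "body": {"plan": "0 0 3 0 0 0 0;0 0 2 0 0 0 0;0 0 0 0 0 0 0;0 0 0 0 0 0 0.7;0 0 0 0 0 0 0.7;0 0 0 0 0 0 0.7;0 0 0 0 0 0 0.7"}}

```text
clock: 18.3
eef_pos: [0.4308, -0.3153, 0.0373]
tool_rot: [[-0.966, 0.257, 0.0], [0.257, 0.966, -0.0], [-0.0, -0.0, -1.0]]
wrist_force: [-0.1, 0.5, 0.4]
opening: 0.0598
grip_force: 0.0
```

Emit:
{"method": "jog_arm", "body": {"plan": "15 0 0 0 0 0 0.7;20 0 0 0 0 0 0.7;20 0 -10 0 0 0 0.7;0 0 -40 0 0 0 0;0 0 -40 0 0 0 0;0 0 -40 0 0 0 0;0 0 -30 0 0 0 0;0 0 0 0 0 0 0;0 0 0 0 0 0 0"}}

```text
clock: 19.2
eef_pos: [0.3778, -0.3012, 0.1977]
tool_rot: [[-0.966, 0.257, 0.001], [0.257, 0.966, -0.001], [-0.001, -0.0, -1.0]]
wrist_force: [0.2, 0.3, -0.4]
opening: -0.0001
grip_force: 0.0
```

Run:
```python
from h import *
s=snap('wrist','w7');o=arm.get_obs();print(o['eef_pos'],o['tool_rot'].round(3).tolist())
cv2.imwrite('pics/w7b.png',cv2.resize(cv2.imread('pics/w7.png'),(800,600),interpolation=cv2.INTER_CUBIC))
g=np.array([.4547,-.3216]);t=np.radians(-14.9);R=np.array([[np.cos(t),-np.sin(t)],[np.sin(t),np.cos(t)]])
print([(proj(s,[*(g+R@(np.array(p)/1000)),.036])*1.5625).round(0).tolist() for p in [(-40,20),(-40,-20),(40,-20)]])
d=np.array([.527,-.341])-o['eef_pos'][:2];Rt=o['tool_rot'];print('to cap tool',d@Rt[:2,0],d@Rt[:2,1])
```

```text
[ 0.37725379 -0.30080868  0.1967755 ] [[-0.966, 0.257, -0.001], [0.257, 0.966, 0.0], [0.001, 0.0, -1.0]]
[[430.0, 341.0], [368.0, 341.0], [371.0, 446.0]]
to cap tool -0.1550455331191034 -0.0003763918647758528
```

View pics/w7b.png

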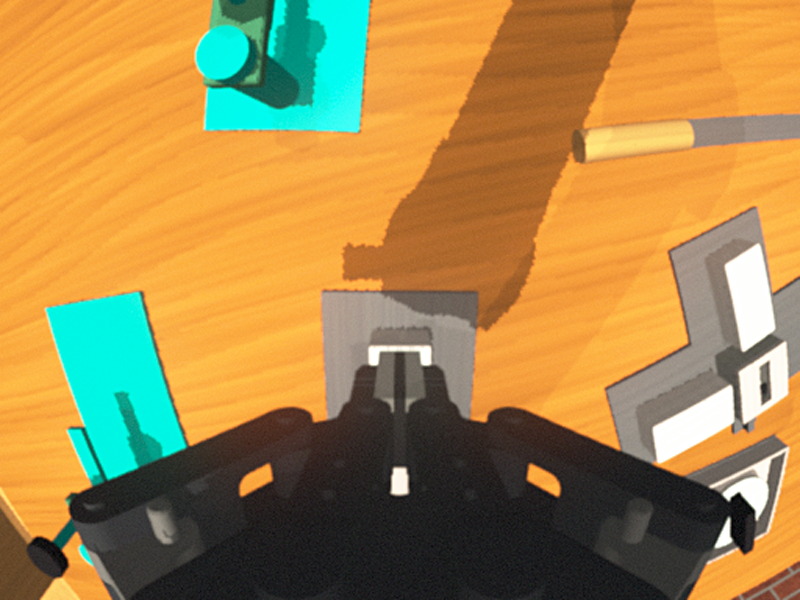

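Block end seen at (369–431, 345) against a predicted (368–430, 341): it lies properly on the anvil. Now the cap.

Emit:
{"method": "jog_arm", "body": {"plan": "-20 0 -10 0 0 0 0;-30 0 0 0 0 0 0;-30 0 0 0 0 0 0;-30 0 0 0 0 0 0;-30 0 0 0 0 0 0;-15 0 0 0 0 0 0;0 0 0 0 0 0 0;0 0 12 0 0 0 0;0 0 0 0 0 0 0"}}

```text
clock: 20.15
eef_pos: [0.525, -0.3401, 0.1923]
tool_rot: [[-0.966, 0.257, -0.005], [0.257, 0.966, 0.003], [0.006, 0.001, -1.0]]
wrist_force: [-0.5, 0.6, -0.0]
opening: 0.0
grip_force: 0.0
```

Emit:
{"method": "jog_arm", "body": {"plan": "0 0 9 0 0 0 0;0 0 9 0 0 0 0;0 0 0 0 0 0 0"}}

```text
clock: 20.45
eef_pos: [0.5266, -0.341, 0.1763]
tool_rot: [[-0.966, 0.257, -0.001], [0.257, 0.966, 0.0], [0.001, -0.0, -1.0]]
wrist_force: [-1.5, -0.9, 3.9]
opening: 0.0001
grip_force: 1.4
```

Emit:
{"method": "jog_arm", "body": {"plan": "0 0 7 0 0 0 0;0 0 5 0 0 0 0;0 0 0 0 0 0 0"}}

```text
clock: 20.75
eef_pos: [0.5273, -0.3413, 0.1648]
tool_rot: [[-0.966, 0.257, -0.0], [0.257, 0.966, -0.0], [0.0, -0.0, -1.0]]
wrist_force: [-1.9, -0.2, 3.5]
opening: 0.0006
grip_force: 1.8
```

Emit:
{"method": "jog_arm", "body": {"plan": "0 0 3 0 0 0 0;0 0 0 0 0 0 0"}}

```text
clock: 20.95
eef_pos: [0.5273, -0.3412, 0.1622]
tool_rot: [[-0.966, 0.257, -0.0], [0.257, 0.966, -0.0], [0.0, -0.0, -1.0]]
wrist_force: [-2.2, -1.0, 4.5]
opening: 0.0003
grip_force: 1.9
```

Emit:
{"method": "jog_arm", "body": {"plan": "0 0 2 0 0 0 0;0 0 0 0 0 0 0;0 0 0 0 0 0 0"}}

```text
clock: 21.25
eef_pos: [0.5273, -0.3412, 0.1604]
tool_rot: [[-0.966, 0.257, -0.0], [0.257, 0.966, -0.0], [-0.0, -0.0, -1.0]]
wrist_force: [-3.1, -0.3, 4.3]
opening: -0.0002
grip_force: 2.0
```

Emit:
{"method": "jog_arm", "body": {"plan": "0 0 1 0 0 0 0;0 0 0 0 0 0 0;0 0 0 0 0 0 0"}}

```text
clock: 21.55
eef_pos: [0.5274, -0.3412, 0.1601]
tool_rot: [[-0.966, 0.257, 0.0], [0.257, 0.966, -0.0], [-0.0, -0.0, -1.0]]
wrist_force: [-4.3, -0.6, 8.2]
opening: 0.0001
grip_force: 4.2
```

Emit:
{"method": "jog_arm", "body": {"plan": "0 0 1 0 0 0 0;0 0 0 0 0 0 0;0 0 0 0 0 0 0;0 0 0 0 0 0 0;0 0 0 0 0 0 0"}}

```text
clock: 22.05
eef_pos: [0.5274, -0.3412, 0.1601]
tool_rot: [[-0.966, 0.257, 0.0], [0.257, 0.966, -0.0], [-0.001, -0.0, -1.0]]
wrist_force: [-6.0, -0.2, 13.2]
opening: -0.0001
grip_force: 6.9
```

Emit:
{"method": "jog_arm", "body": {"plan": "0 0 -10 0 0 0 0;0 0 -10 0 0 0 0;0 0 -5 0 0 0 0;0 0 0 0 0 0 0;0 0 0 0 0 0 0"}}

```text
clock: 22.55
eef_pos: [0.5281, -0.3409, 0.1834]
tool_rot: [[-0.967, 0.257, 0.002], [0.257, 0.967, -0.0], [-0.002, -0.0, -1.0]]
wrist_force: [-0.6, -1.2, 2.0]
opening: -0.0002
grip_force: 1.3
```

Emit:
{"method": "jog_arm", "body": {"plan": "0 0 -4 0 0 0 0;0 0 0 0 0 0 0;0 0 0 0 0 0 0"}}

```text
clock: 22.85
eef_pos: [0.5272, -0.3404, 0.1867]
tool_rot: [[-0.967, 0.257, -0.001], [0.257, 0.967, 0.001], [0.001, 0.001, -1.0]]
wrist_force: [0.3, 0.4, -0.7]
opening: -0.0002
grip_force: 0.0
```

Emit:
{"method": "jog_arm", "body": {"plan": "0 0 -15 0 0 0 0;30 0 0 0 0 0 0;30 0 0 0 0 0 0;30 0 0 0 0 0 0;30 0 0 0 0 0 0.8;35 0 0 0 0 0 0.8;0 0 40 0 0 0 0.8;0 0 40 0 0 0 0.8;0 0 40 0 0 0 0.8;0 0 0 0 0 0 0.8"}}

```text
clock: 23.85
eef_pos: [0.375, -0.2992, 0.0789]
tool_rot: [[-0.966, 0.257, -0.008], [0.257, 0.966, 0.005], [0.009, 0.003, -1.0]]
wrist_force: [-0.9, 0.7, 0.3]
opening: 0.0682
grip_force: 0.0
```

Emit:
{"method": "jog_arm", "body": {"plan": "0 0 25 0 0 0 0.8;0 0 16 0 0 0 0.8;-15 0 0 0 0 0 0.8;-15 0 0 0 0 0 0.8;-15 0 0 0 0 0 0.8;-12 0 0 0 0 0 0.8;0 0 0 0 0 0 0.8;0 0 0 0 0 0 0;0 0 0 0 0 0 0;0 0 0 0 0 0 0", "force": 80}}

```text
clock: 24.85
eef_pos: [0.4321, -0.3157, 0.0419]
tool_rot: [[-0.966, 0.257, -0.0], [0.257, 0.966, 0.0], [0.001, 0.0, -1.0]]
wrist_force: [-0.8, 1.1, 6.1]
opening: 0.0385
grip_force: 81.7
```

Emit:
{"method": "jog_arm", "body": {"plan": "0 0 0 0 0 0 0;0 0 0 0 0 0 0;0 0 0 0 0 0 0;0 0 -4 0 0 0 0;0 0 0 0 0 0 0"}}

```text
clock: 25.35
eef_pos: [0.4321, -0.3157, 0.0454]
tool_rot: [[-0.966, 0.257, -0.001], [0.257, 0.966, 0.0], [0.001, 0.0, -1.0]]
wrist_force: [-0.5, -1.0, -3.3]
opening: 0.0385
grip_force: 80.7
```

Emit:
{"method": "jog_arm", "body": {"plan": "20 0 0 0 0 0 0;20 0 0 0 0 0 0;20 0 0 0 0 0 0;0 0 -35 0 0 0 0;0 0 -35 0 0 0 0;0 0 -35 0 0 0 0;-6 38 0 0 0 0 0;-6 38 0 0 0 0 0;-6 38 0 0 0 0 0;-6 38 0 0 0 0 0"}}

```text
clock: 26.35
eef_pos: [0.4367, -0.1583, 0.1502]
tool_rot: [[-0.966, 0.258, -0.001], [0.258, 0.966, 0.0], [0.001, -0.0, -1.0]]
wrist_force: [0.8, -0.7, -3.0]
opening: 0.038
grip_force: 81.8
```

Emit:
{"method": "jog_arm", "body": {"plan": "-6 38 0 0 0 0 0;-6 38 0 0 0 0 0;-6 38 0 0 0 0 0;-6 38 0 0 0 0 0;0 0 0 0 0 -8 0;0 0 0 0 0 -7 0;0 0 0 0 0 0 0"}}

```text
clock: 27.05
eef_pos: [0.4985, -0.0187, 0.1498]
tool_rot: [[-1.0, -0.003, -0.001], [-0.003, 1.0, 0.0], [0.001, 0.0, -1.0]]
wrist_force: [-0.4, -0.2, -3.0]
opening: 0.0382
grip_force: 81.9
```

Emit:
{"method": "jog_arm", "body": {"plan": "11 36 0 0 0 0 0;11 36 0 0 0 0 0;11 36 0 0 0 0 0;11 36 0 0 0 0 0;12 36 0 0 0 0 0;12 36 0 0 0 0 0;0 0 0 0 0 0 0;0 0 0 0 0 0 0"}}

```text
clock: 27.85
eef_pos: [0.4303, 0.1971, 0.1501]
tool_rot: [[-1.0, -0.001, -0.001], [-0.001, 1.0, -0.001], [0.001, -0.001, -1.0]]
wrist_force: [-0.4, -0.6, -2.8]
opening: 0.0387
grip_force: 82.1
```

Run:
```python
from h import *
s=snap('wrist','w8');o=arm.get_obs();print(o['eef_pos'],o['opening'],o['q'].round(0))
cv2.imwrite('pics/w8b.png',cv2.resize(cv2.imread('pics/w8.png'),(800,600),interpolation=cv2.INTER_CUBIC))
```

```text
[0.43076713 0.19601085 0.15007586] 0.038575676026837966 [-19.  19. -11. 120.   6.  41.  56.]
```

View pics/w8b.png

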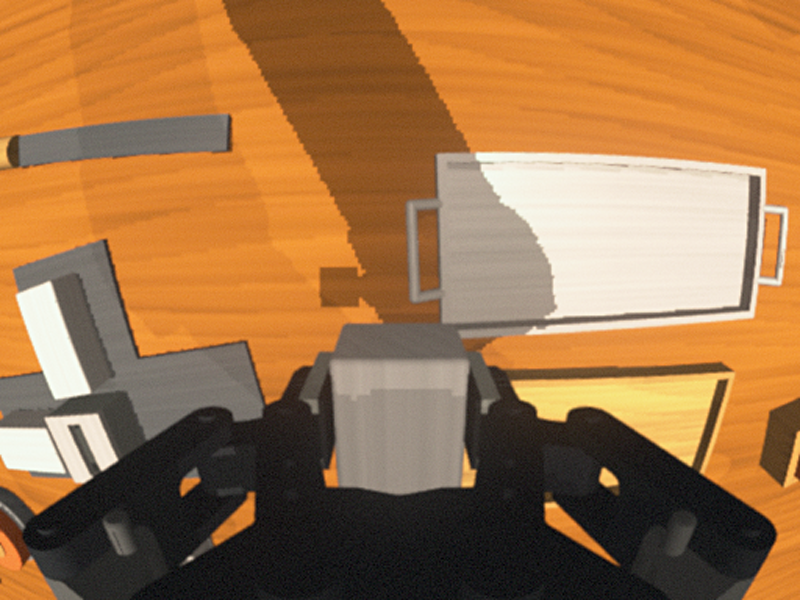

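Block is held; the steel tray with wire handles has corners at (437,154), (766,169), (753,318) and (440,335). The wooden one's upper corner is at (733,366).

Run:
```python
from h import *
s=load('w8');k=1/1.5625
c=np.array([pt(s,u*k,v*k,.018)[:2] for u,v in [(437,154),(766,169),(753,318),(440,335)]]);print(c.round(4),c.mean(0))
print('wood',pt(s,733*k,366*k,.018).round(4))
print('block end',[pt(s,u*k,v*k,.149).round(4)[:2] for u,v in [(330,360),(470,360)]])
```

```text
[[0.3531 0.2171]
 [0.3426 0.4439]
 [0.4473 0.4485]
 [0.4546 0.2205]] [0.39937635 0.33249663]
wood [0.4834 0.438  0.018 ]
block end [array([0.415 , 0.1776]), array([0.415 , 0.2169])]
```

Emit:
{"method": "jog_arm", "body": {"plan": "13 17.5 0 0 0 -2 0;13 17.5 0 0 0 0 0;13 17 0 0 0 0 0;13 17 0 0 0 0 0;0 0 0 0 0 0 0;0 0 30 0 0 0 0;0 0 30 0 0 0 0;0 0 30 0 0 0 0;0 0 10 0 0 0 0;0 0 0 0 0 0 0"}}

```text
clock: 28.9
eef_pos: [0.3769, 0.2627, 0.0492]
tool_rot: [[-0.999, -0.034, -0.002], [-0.034, 0.999, -0.003], [0.002, -0.002, -1.0]]
wrist_force: [-0.3, 0.8, -2.8]
opening: 0.0387
grip_force: 81.9
```

Emit:
{"method": "jog_arm", "body": {"plan": "0 0 4 0 0 0 0;0 0 3 0 0 0 0;0 0 2 0 0 0 0;0 0 0 0 0 0 0"}}

```text
clock: 29.3
eef_pos: [0.3772, 0.2646, 0.0417]
tool_rot: [[-0.999, -0.037, 0.001], [-0.037, 0.999, 0.0], [-0.001, 0.0, -1.0]]
wrist_force: [-0.3, -0.0, -3.0]
opening: 0.0384
grip_force: 81.9
```

Emit:
{"method": "jog_arm", "body": {"plan": "0 0 1 0 0 0 0;0 0 0 0 0 0 0.7;0 0 0 0 0 0 0.7;0 0 0 0 0 0 0.7;0 0 0 0 0 0 0.7;0 0 -20 0 0 0 0.7;0 0 -30 0 0 0 0.7;0 0 -30 0 0 0 1;0 0 -30 0 0 0 1;0 0 -30 0 0 0 1"}}

```text
clock: 30.3
eef_pos: [0.3767, 0.2643, 0.1815]
tool_rot: [[-0.999, -0.037, 0.0], [-0.037, 0.999, 0.0], [-0.0, 0.0, -1.0]]
wrist_force: [0.9, 0.1, 0.7]
opening: 0.0852
grip_force: 0.0
```

Run:
```python
from h import *
s=snap('wrist','w9');o=arm.get_obs();print(o['eef_pos'],o['tool_rot'].round(3).tolist())
a=snap('scene','s9')
im=np.zeros((420,800,3),np.uint8);im[:,:400]=cv2.resize(a['img'][180:384,180:374],(400,420));im[:300,400:]=cv2.resize(s['img'],(400,300))
cv2.imwrite('pics/c9.png',im[:,:,::-1])
```

```text
[0.37886171 0.26612398 0.18587087] [[-0.999, -0.037, 0.007], [-0.037, 0.999, 0.004], [-0.007, 0.004, -1.0]]
```

View pics/c9.png

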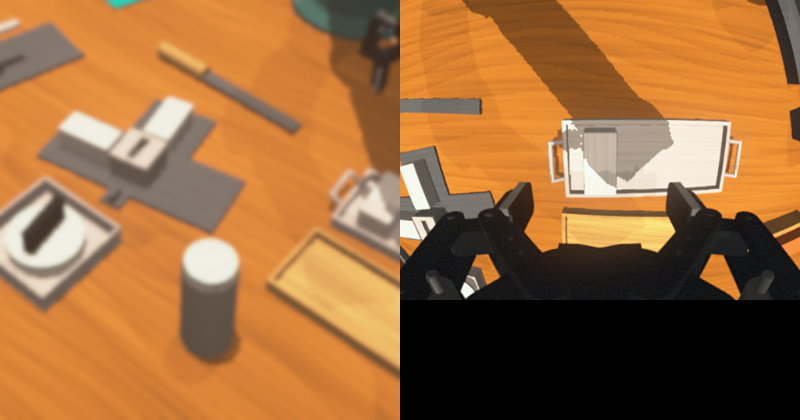

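Left block lies inside the steel tray (right view (600,158)). Next the near block.

Emit:
{"method": "jog_arm", "body": {"plan": "-6.3 -38.6 -10 0 0 0 1;-6.3 -38.6 -10 0 0 0 1;-6.3 -38.6 -10 0 0 0 1;-6.3 -38.6 0 0 0 0 1;-6.3 -38.6 0 0 0 0 1;-6.3 -38.6 0 0 0 0 1;-6.3 -38.6 0 0 0 0 1;-6.3 -38.6 0 0 0 0 1;0 0 0 0 0 -7.6 1;0 0 0 0 0 0 1"}}

```text
clock: 31.4
eef_pos: [0.4383, -0.0432, 0.2096]
tool_rot: [[-0.986, -0.167, -0.001], [-0.167, 0.986, 0.0], [0.001, 0.0, -1.0]]
wrist_force: [-0.1, 0.6, -0.3]
opening: 0.0857
grip_force: 0.0
```

```bash
cat > chk.py <<'E'
from h import *
def chk(s,which,z=.038):
    c=np.array([.5383,-.025]);t=np.radians(9.7);R=np.array([[np.cos(t),-np.sin(t)],[np.sin(t),np.cos(t)]])
    d={'near':(-76,0),'right':(0,-76)}[which]
    hsv=cv2.cvtColor(s['img'],cv2.COLOR_RGB2HSV);m=((hsv[...,1]<60)&(hsv[...,2]>125)).astype(np.uint8)*255
    out=np.zeros_like(m);n,l,st,cc=cv2.connectedComponentsWithStats(cv2.morphologyEx(m,cv2.MORPH_OPEN,np.ones((3,3))))
    for i in range(1,n):
        if st[i,4]<200: continue
        ys,xs=np.where(l==i);w=np.array([pt(s,u,v,z)[:2] for u,v in cv2.convexHull(np.c_[xs,ys].astype(np.int32))[:,0]])
        (x,y),(a,b),ang=cv2.minAreaRect((w*1000).astype(np.float32))
        j=R.T@(np.array([x,y])/1000-c)*1000
        if np.linalg.norm(j)<160: print('jigframe mm',j.round(1),'size',round(a,1),round(b,1),'ang',round(ang-9.7,1),'px',st[i].tolist())
E
python3 - <<'E'
from chk import *
s=snap('wrist','w10');o=arm.get_obs();print(o['eef_pos'],o['tool_rot'][:2,0]);chk(s,'near')
E
```

```text
[ 0.4381978  -0.04231797  0.2096339 ] [-0.98616412 -0.1657677 ]
jigframe mm [-42.8  -0.8] size 238.6 186.2 ang 76.3 px [147, 142, 220, 164, 16386]
```

```bash
sed -i 's/def chk(s,which,z=.038)/def chk(s,which,z=.038,T=125)/;s/>125)/>T)/' chk.py
python3 - <<'E'
from chk import *
s=load('w10')
for T in (160,190,215,235): print(T);chk(s,'near',T=T)
c=np.array([.5383,-.025]);t=np.radians(9.7);R=np.array([[np.cos(t),-np.sin(t)],[np.sin(t),np.cos(t)]])
for x in range(-130,-30,8):
    print(x,[int(s['img'][int(round(v)),int(round(u))].max()) for y in range(-32,33,8) for u,v in [proj(s,[*(c+R@(np.array([x,y])/1000)),.038])]])
E
```

```text
160
jigframe mm [-127.5  -28.1] size 21.3 32.7 ang 2.7 px [212, 142, 33, 23, 612]
jigframe mm [-80.4   0.9] size 79.7 40.2 ang 3.0 px [236, 161, 43, 75, 2833]
jigframe mm [2.5 0.5] size 58.9 59.2 ang -0.1 px [230, 246, 55, 46, 2244]
jigframe mm [  1.8 -70.2] size 42.7 69.6 ang -2.1 px [167, 251, 59, 34, 1791]
190
jigframe mm [-80.4   0.9] size 79.2 39.9 ang 3.2 px [237, 161, 42, 75, 1056]
jigframe mm [2.5 0.4] size 56.3 58.1 ang -0.2 px [231, 247, 53, 44, 2110]
jigframe mm [  1.7 -69.7] size 41.3 68.5 ang -1.6 px [168, 251, 58, 34, 1712]
215
jigframe mm [-62.2   2.2] size 42.1 39.2 ang 3.2 px [239, 197, 40, 38, 724]
jigframe mm [2.5 0.4] size 56.3 57.4 ang -0.0 px [231, 247, 53, 44, 2018]
jigframe mm [  1.6 -69.8] size 40.5 68.1 ang -1.4 px [168, 251, 58, 33, 1658]
235
jigframe mm [-61.8   1.9] size 40.7 38.2 ang 3.1 px [239, 198, 39, 37, 676]
jigframe mm [2.3 0.5] size 56.6 56.6 ang 0.6 px [231, 247, 52, 44, 1757]
jigframe mm [  1.6 -70.1] size 39.8 67.4 ang -1.7 px [168, 252, 57, 32, 1608]
-130 [171, 168, 166, 154, 94, 89, 93, 90, 91]
-122 [172, 173, 136, 124, 120, 119, 118, 90, 87]
-114 [113, 116, 190, 197, 193, 202, 204, 92, 83]
-106 [116, 113, 197, 193, 192, 193, 201, 91, 92]
-98 [111, 112, 195, 189, 189, 193, 197, 90, 87]
-90 [164, 163, 192, 187, 191, 195, 190, 91, 93]
-82 [162, 157, 235, 191, 191, 186, 189, 89, 89]
-74 [168, 156, 255, 184, 191, 185, 188, 92, 92]
-66 [162, 147, 255, 185, 190, 190, 186, 140, 120]
-58 [148, 147, 255, 255, 236, 255, 255, 145, 148]
-50 [154, 153, 253, 253, 253, 253, 253, 152, 144]
-42 [152, 126, 255, 255, 255, 255, 235, 113, 143]
-34 [146, 102, 104, 105, 99, 107, 106, 96, 143]
```

Emit:
{"method": "jog_arm", "body": {"plan": "3 1 30 0 0 -3 1;0 0 30 0 0 0 1;0 0 30 0 0 0 1;0 0 30 0 0 0 1;0 0 24 0 0 0 1;0 0 20 0 0 0 1;0 0 9 0 0 0 1;0 0 0 0 0 0 1;0 0 0 0 0 0 0;0 0 0 0 0 0 0"}}

```text
clock: 32.45
eef_pos: [0.4363, -0.0416, 0.0382]
tool_rot: [[-0.976, -0.22, 0.002], [-0.22, 0.976, 0.0], [-0.002, -0.0, -1.0]]
wrist_force: [0.4, -0.2, 0.3]
opening: 0.0588
grip_force: 0.0
```

Emit:
{"method": "jog_arm", "body": {"plan": "0 0 0 0 0 0 0;0 0 0 0 0 0 0;0 0 0 0 0 0 0;0 0 0 0 0 0 0"}}

```text
clock: 32.85
eef_pos: [0.4363, -0.0419, 0.0385]
tool_rot: [[-0.976, -0.22, 0.002], [-0.22, 0.976, -0.0], [-0.002, -0.001, -1.0]]
wrist_force: [-1.2, -0.7, 9.0]
opening: 0.0383
grip_force: 80.7
```

Emit:
{"method": "jog_arm", "body": {"plan": "0 0 -15 0 0 0 0;0 0 -40 0 0 0 0;0 0 -40 0 0 0 0;0 0 0 0 0 6.9 0;0 0 0 0 0 6.9 0;0 0 0 0 0 6.9 0;0 0 0 0 0 6.9 0;-3 -38 0 0 0 0 0;-2 -38 0 0 0 0 0;-1 -38 0 0 0 0 0"}}

```text
clock: 33.85
eef_pos: [0.4115, -0.1544, 0.1325]
tool_rot: [[-0.967, 0.256, 0.0], [0.256, 0.967, 0.0], [-0.0, 0.0, -1.0]]
wrist_force: [0.8, -0.7, -3.9]
opening: 0.0383
grip_force: 81.6
```

Emit:
{"method": "jog_arm", "body": {"plan": "-1 -38 0 0 0 0 0;-1 -38 0 0 0 0 0;-1 -38 0 0 0 0 0;-1 -37 0 0 0 0 0;0 0 0 0 0 0 0;0 0 0 0 0 0 0"}}

```text
clock: 34.45
eef_pos: [0.3763, -0.3009, 0.1322]
tool_rot: [[-0.966, 0.259, -0.0], [0.259, 0.966, 0.001], [0.001, 0.0, -1.0]]
wrist_force: [0.3, -0.0, -2.6]
opening: 0.0385
grip_force: 81.8
```

Emit:
{"method": "jog_arm", "body": {"plan": "0 0 30 0 0 0 0;0 0 30 0 0 0 0;0 0 20 0 0 0 0;0 0 7 0 0 0 0;0 0 0 0 0 0 0;-15 0 0 0 0 0 0;-15 0 0 0 0 0 0;-15 0 0 0 0 0 0;-13 0 0 0 0 0 0;0 0 0 0 0 0 0"}}

```text
clock: 35.45
eef_pos: [0.4359, -0.3156, 0.0465]
tool_rot: [[-0.967, 0.255, 0.004], [0.255, 0.967, -0.002], [-0.004, -0.001, -1.0]]
wrist_force: [-0.4, 0.0, -2.9]
opening: 0.0387
grip_force: 81.7
```

Emit:
{"method": "jog_arm", "body": {"plan": "0 0 3 0 0 0 0;0 0 2 0 0 0 0;0 0 0 0 0 0 0"}}

```text
clock: 35.75
eef_pos: [0.4322, -0.315, 0.0399]
tool_rot: [[-0.966, 0.257, -0.001], [0.257, 0.966, 0.001], [0.001, 0.0, -1.0]]
wrist_force: [0.7, 0.1, -2.7]
opening: 0.038
grip_force: 81.8
```

Emit:
{"method": "jog_arm", "body": {"plan": "0 0 0.5 0 0 0 0;0 0 0 0 0 0 0.7;0 0 0 0 0 0 0.7;0 0 0 0 0 0 0.7;0 0 0 0 0 0 0.7;15 0 0 0 0 0 0.7;20 0 0 0 0 0 0.7;20 0 0 0 0 0 0.7;0 0 -40 0 0 0 0;0 0 -40 0 0 0 0"}}

```text
clock: 36.75
eef_pos: [0.3786, -0.3007, 0.1198]
tool_rot: [[-0.966, 0.258, -0.003], [0.258, 0.966, 0.002], [0.003, 0.001, -1.0]]
wrist_force: [2.4, -0.6, 0.2]
opening: 0.0315
grip_force: 0.0
```

Emit:
{"method": "jog_arm", "body": {"plan": "0 0 -40 0 0 0 0;0 0 -40 0 0 0 0;0 0 -10 0 0 0 0;0 0 0 0 0 0 0;0 0 0 0 0 0 0"}}

```text
clock: 37.25
eef_pos: [0.3795, -0.3008, 0.2088]
tool_rot: [[-0.966, 0.257, -0.001], [0.257, 0.966, 0.001], [0.001, 0.001, -1.0]]
wrist_force: [-0.5, -0.3, -0.7]
opening: 0.0
grip_force: 0.0
```

```bash
cat > g.py <<'E'
from h import *
def gchk(tag):
    s=snap('wrist',tag);o=arm.get_obs();print(o['eef_pos'],o['q'].round(0))
    g=np.array([.4547,-.3216]);t=np.radians(-14.9);R=np.array([[np.cos(t),-np.sin(t)],[np.sin(t),np.cos(t)]])
    d=np.array([.527,-.341])-o['eef_pos'][:2];Rt=o['tool_rot'];print('to cap tool',d@Rt[:2,0]*1000,d@Rt[:2,1]*1000)
    for x in (-60,-52,-48,-44,-40,-36,-32): print(x,[int(s['img'][int(round(v)),int(round(u))].max()) for y in range(-28,29,4) for u,v in [proj(s,[*(g+R@(np.array([x,y])/1000)),.036])]])
E
python3 -c "from g import *;gchk('w11')"
```

```text
[ 0.37919854 -0.30060991  0.20830467] [ 26.  14.   9. 118.  -3.  48. 113.]
to cap tool -153.21656346021408 -1.0737146770034065
-60 [179, 177, 181, 179, 174, 178, 172, 171, 172, 133, 122, 115, 115, 111, 115]
-52 [178, 174, 176, 174, 177, 180, 173, 172, 174, 169, 173, 166, 170, 172, 174]
-48 [176, 173, 179, 161, 140, 127, 144, 134, 145, 132, 121, 126, 154, 165, 173]
-44 [174, 174, 180, 147, 146, 143, 144, 137, 135, 134, 134, 134, 118, 158, 166]
-40 [173, 173, 178, 196, 181, 164, 161, 175, 169, 157, 153, 160, 129, 163, 164]
-36 [173, 167, 169, 255, 255, 255, 255, 255, 255, 255, 255, 255, 176, 165, 162]
-32 [161, 159, 219, 255, 255, 255, 255, 255, 255, 255, 255, 255, 203, 162, 164]
```

Emit:
{"method": "jog_arm", "body": {"plan": "-30 -1 0 0 0 0 0;-30 0 0 0 0 0 0;-30 0 0 0 0 0 0;-30 0 0 0 0 0 0;-33 0 0 0 0 0 0;0 0 0 0 0 0 0;0 0 15 0 0 0 0;0 0 9 0 0 0 0;0 0 9 0 0 0 0;0 0 0 0 0 0 0"}}

```text
clock: 38.3
eef_pos: [0.5258, -0.341, 0.175]
tool_rot: [[-0.966, 0.257, -0.003], [0.257, 0.966, 0.002], [0.004, 0.001, -1.0]]
wrist_force: [-1.6, 2.1, 3.1]
opening: 0.0003
grip_force: 1.4
```

Emit:
{"method": "jog_arm", "body": {"plan": "0 0 7 0 0 0 0;0 0 5 0 0 0 0;0 0 0 0 0 0 0;0 0 0 0 0 0 0"}}

```text
clock: 38.7
eef_pos: [0.5272, -0.3417, 0.1649]
tool_rot: [[-0.966, 0.257, -0.001], [0.257, 0.966, -0.0], [0.001, -0.0, -1.0]]
wrist_force: [-2.4, 1.0, 3.6]
opening: 0.0001
grip_force: 1.8
```

Emit:
{"method": "jog_arm", "body": {"plan": "0 0 4 0 0 0 0;0 0 0 0 0 0 0;0 0 0 0 0 0 0"}}

```text
clock: 39.0
eef_pos: [0.5277, -0.3418, 0.161]
tool_rot: [[-0.966, 0.257, 0.0], [0.257, 0.966, -0.001], [-0.0, -0.0, -1.0]]
wrist_force: [-1.7, -0.8, 4.5]
opening: 0.0002
grip_force: 2.0
```

Emit:
{"method": "jog_arm", "body": {"plan": "0 0 1.5 0 0 0 0;0 0 0 0 0 0 0;0 0 0 0 0 0 0"}}

```text
clock: 39.3
eef_pos: [0.5277, -0.3418, 0.1594]
tool_rot: [[-0.966, 0.257, 0.0], [0.257, 0.966, -0.001], [-0.0, -0.0, -1.0]]
wrist_force: [-2.2, -1.6, 4.2]
opening: -0.0001
grip_force: 2.0
```

Emit:
{"method": "jog_arm", "body": {"plan": "0 0 1 0 0 0 0;0 0 0 0 0 0 0;0 0 0 0 0 0 0"}}

```text
clock: 39.6
eef_pos: [0.5277, -0.3418, 0.1584]
tool_rot: [[-0.966, 0.257, 0.0], [0.257, 0.966, -0.0], [-0.0, -0.0, -1.0]]
wrist_force: [-2.2, -1.8, 3.9]
opening: 0.0002
grip_force: 2.0
```

Past 0.160 without resistance, so this one is lower; I go on to 0.155.

Emit:
{"method": "jog_arm", "body": {"plan": "0 0 2.5 0 0 0 0;0 0 0 0 0 0 0;0 0 0 0 0 0 0"}}

```text
clock: 39.9
eef_pos: [0.5277, -0.3418, 0.1558]
tool_rot: [[-0.966, 0.257, 0.0], [0.257, 0.966, -0.0], [-0.0, -0.0, -1.0]]
wrist_force: [-1.4, -2.7, 4.9]
opening: 0.0004
grip_force: 2.1
```

Emit:
{"method": "jog_arm", "body": {"plan": "0 0 1 0 0 0 0;0 0 0 0 0 0 0;0 0 0 0 0 0 0"}}

```text
clock: 40.2
eef_pos: [0.5277, -0.3418, 0.1551]
tool_rot: [[-0.966, 0.257, 0.0], [0.257, 0.966, -0.0], [-0.001, -0.0, -1.0]]
wrist_force: [-3.0, -2.4, 6.0]
opening: -0.0002
grip_force: 3.0
```

Emit:
{"method": "jog_arm", "body": {"plan": "0 0 1 0 0 0 0;0 0 0 0 0 0 0;0 0 0 0 0 0 0;0 0 0 0 0 0 0"}}

```text
clock: 40.6
eef_pos: [0.5277, -0.3418, 0.1551]
tool_rot: [[-0.966, 0.257, 0.001], [0.257, 0.966, -0.0], [-0.001, -0.0, -1.0]]
wrist_force: [-3.4, -0.1, 11.1]
opening: -0.0001
grip_force: 5.8
```

Emit:
{"method": "jog_arm", "body": {"plan": "0 0 -15 0 0 0 0;0 0 -15 0 0 0 0;0 0 -17 0 0 0 0;30 1 0 0 0 0 0;30 0 0 0 0 0 0;30 0 0 0 0 0 0;30 0 0 0 0 0 0.8;34 0 0 0 0 0 0.8;0 0 40 0 0 0 0.8;0 0 40 0 0 0 0.8"}}

```text
clock: 41.6
eef_pos: [0.3802, -0.3008, 0.1221]
tool_rot: [[-0.966, 0.257, 0.005], [0.257, 0.966, -0.002], [-0.006, -0.0, -1.0]]
wrist_force: [0.5, -0.1, -1.2]
opening: 0.058
grip_force: 0.0
```

Emit:
{"method": "jog_arm", "body": {"plan": "0 0 40 0 0 0 0.8;0 0 30 0 0 0 0.8;0 0 0 0 0 0 0.8;0 0 0 0 0 0 0.8"}}

```text
clock: 42.0
eef_pos: [0.3795, -0.3006, 0.0512]
tool_rot: [[-0.967, 0.257, -0.0], [0.257, 0.967, 0.001], [0.0, 0.001, -1.0]]
wrist_force: [-0.3, -0.3, 0.1]
opening: 0.0684
grip_force: 0.0
```

Emit:
{"method": "jog_arm", "body": {"plan": "0 0 13 0 0 0 0.8;-15 0 0 0 0 0 0.8;-15 0 0 0 0 0 0.8;-15 0 0 0 0 0 0.8;-9 0 0 0 0 0 0.8;0 0 0 0 0 0 0.8;0 0 0 0 0 0 0;0 0 0 0 0 0 0;0 0 0 0 0 0 0;0 0 0 0 0 0 0"}}

```text
clock: 43.0
eef_pos: [0.4305, -0.3148, 0.0382]
tool_rot: [[-0.966, 0.257, -0.0], [0.257, 0.966, 0.0], [0.001, 0.0, -1.0]]
wrist_force: [-1.2, 0.3, 6.2]
opening: 0.0384
grip_force: 81.6
```

Emit:
{"method": "jog_arm", "body": {"plan": "0 0 0 0 0 0 0;0 0 0 0 0 0 0;0 0 -4 0 0 0 0;0 0 0 0 0 0 0"}}

```text
clock: 43.4
eef_pos: [0.4308, -0.3148, 0.0419]
tool_rot: [[-0.966, 0.257, -0.0], [0.257, 0.966, 0.0], [0.0, 0.0, -1.0]]
wrist_force: [-0.0, 0.1, -3.1]
opening: 0.0386
grip_force: 80.5
```

Emit:
{"method": "jog_arm", "body": {"plan": "20 0 0 0 0 0 0;20 0 0 0 0 0 0;20 0 0 0 0 0 0;0 0 -35 0 0 0 0;0 0 -35 0 0 0 0;0 0 -35 0 0 0 0;-6 38 0 0 0 0 0;-6 38 0 0 0 0 0;-6 38 0 0 0 0 0;-6 38 0 0 0 0 0"}}

```text
clock: 44.4
eef_pos: [0.4354, -0.1573, 0.1467]
tool_rot: [[-0.966, 0.257, -0.0], [0.257, 0.966, 0.0], [0.0, 0.0, -1.0]]
wrist_force: [0.2, -0.4, -1.5]
opening: 0.0383
grip_force: 81.8
```

Emit:
{"method": "jog_arm", "body": {"plan": "-6 38 0 0 0 0 0;-6 38 0 0 0 0 0;-6 38 0 0 0 0 0;-6 38 0 0 0 0 0;0 0 0 0 0 -8 0;0 0 0 0 0 -7 0;0 38 0 0 0 0 0;0 38 0 0 0 0 0;0 38 0 0 0 0 0;0 38 0 0 0 0 0"}}

```text
clock: 45.4
eef_pos: [0.4968, 0.1351, 0.1464]
tool_rot: [[-1.0, -0.001, -0.001], [-0.001, 1.0, -0.0], [0.001, -0.0, -1.0]]
wrist_force: [0.9, 0.3, -2.9]
opening: 0.0381
grip_force: 82.0
```

Emit:
{"method": "jog_arm", "body": {"plan": "0 30 -10 0 0 0 0;0 0 0 0 0 0 0;0 0 0 0 0 0 0"}}

```text
clock: 45.7
eef_pos: [0.4968, 0.1645, 0.1565]
tool_rot: [[-1.0, -0.004, -0.001], [-0.004, 1.0, -0.0], [0.001, -0.0, -1.0]]
wrist_force: [-0.0, -0.6, -3.0]
opening: 0.0384
grip_force: 82.0
```

Run:
```python
from h import *
s=snap('wrist','w12');o=arm.get_obs();print(o['eef_pos'],o['opening'],o['tool_rot'][:2,0])
cv2.imwrite('pics/w12b.png',cv2.resize(cv2.imread('pics/w12.png'),(800,600),interpolation=cv2.INTER_CUBIC))
```

```text
[0.49688825 0.16322397 0.15632336] 0.03868052769263208 [-0.99999797 -0.00174947]
```

View pics/w12b.png

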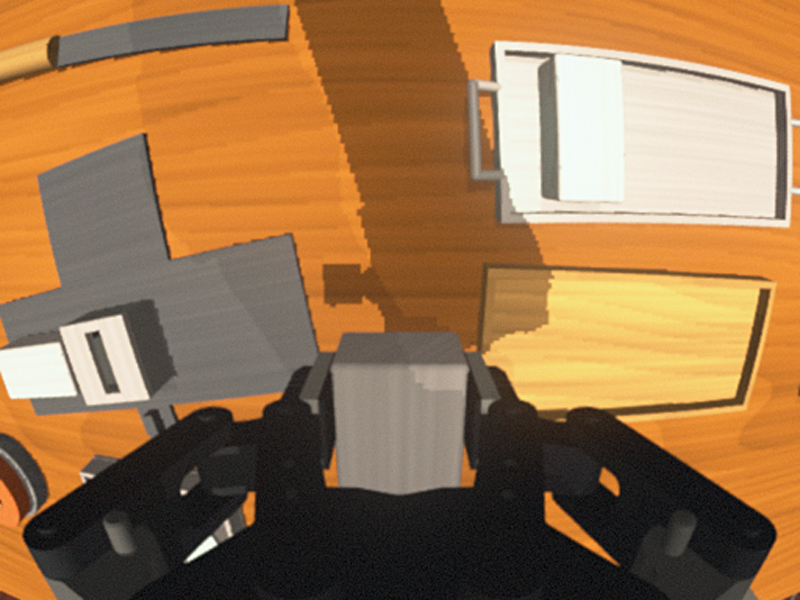

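Wooden tray corners at (484,265), (775,279), (750,409) and lower left hidden near (480,~420). The left block is well within the steel tray (585,128), and the near block is held.

Run:
```python
from h import *
s=load('w12');k=1/1.5625
for u,v in [(484,265),(775,279),(750,409),(540,417)]: print(pt(s,u*k,v*k,.018).round(4))
print('block end',[pt(s,u*k,v*k,.154).round(4)[:2] for u,v in [(333,365),(467,365)]])
```

```text
[0.4812 0.2127 0.018 ]
[0.4857 0.4398 0.018 ]
[0.5921 0.4453 0.018 ]
[0.5811 0.2567 0.018 ]
block end [array([0.4837, 0.1456]), array([0.4835, 0.1837])]
```

Emit:
{"method": "jog_arm", "body": {"plan": "-4 32 0 0 0 1 0;-4 32 0 0 0 0 0;-3 32 0 0 0 0 0;0 0 0 0 0 0 0;0 0 30 0 0 0 0;0 0 30 0 0 0 0;0 0 30 0 0 0 0;0 0 15 0 0 0 0;0 0 6 0 0 0 0;0 0 0 0 0 0 0"}}

```text
clock: 46.75
eef_pos: [0.5094, 0.2591, 0.0455]
tool_rot: [[-1.0, 0.016, -0.001], [0.016, 1.0, -0.001], [0.001, -0.001, -1.0]]
wrist_force: [-0.5, -0.3, -2.7]
opening: 0.0388
grip_force: 82.0
```

Emit:
{"method": "jog_arm", "body": {"plan": "0 0 4 0 0 0 0;0 0 2 0 0 0 0;0 0 0 0 0 0 0"}}

```text
clock: 47.05
eef_pos: [0.5096, 0.2601, 0.0404]
tool_rot: [[-1.0, 0.015, 0.001], [0.015, 1.0, 0.0], [-0.001, 0.001, -1.0]]
wrist_force: [-1.2, 0.5, -2.8]
opening: 0.0383
grip_force: 82.0
```

Emit:
{"method": "jog_arm", "body": {"plan": "0 0 2 0 0 0 0;0 0 1 0 0 0 0;0 0 0 0 0 0 0.7;0 0 0 0 0 0 0.7;0 0 0 0 0 0 0.7;0 0 0 0 0 0 0.7;0 0 -30 0 0 0 0.7;0 0 -40 0 0 0 1;0 0 -40 0 0 0 1;0 0 -40 0 0 0 1"}}

```text
clock: 48.05
eef_pos: [0.5091, 0.2598, 0.1883]
tool_rot: [[-1.0, 0.016, -0.0], [0.016, 1.0, -0.0], [0.0, -0.0, -1.0]]
wrist_force: [0.3, 0.9, -0.5]
opening: 0.0856
grip_force: 0.0
```

Emit:
{"method": "jog_arm", "body": {"plan": "5 -37 -6 0 0 0 1;5 -37 -6 0 0 0 1;5 -37 -6 0 0 0 1;5 -37 -6 0 0 0 1;5 -37 -6 0 0 0 1;5 -37 -6 0 0 0 1;5 -37 -6 0 0 0 1;5 -37 -6 0 0 0 1;5 -37 -6 0 0 0 1;5 -37 -6 0 0 0 1"}}

```text
clock: 49.05
eef_pos: [0.4531, -0.1107, 0.2473]
tool_rot: [[-1.0, 0.015, 0.001], [0.015, 1.0, 0.0], [-0.001, 0.0, -1.0]]
wrist_force: [1.3, -0.0, 0.3]
opening: 0.0854
grip_force: 0.0
```

Emit:
{"method": "jog_arm", "body": {"plan": "0 0 0 0 0 0 1;0 0 0 0 0 0 1"}}

```text
clock: 49.25
eef_pos: [0.4535, -0.1097, 0.247]
tool_rot: [[-1.0, 0.017, 0.001], [0.017, 1.0, 0.0], [-0.001, 0.0, -1.0]]
wrist_force: [0.5, -0.3, 0.7]
opening: 0.0854
grip_force: 0.0
```

Run:
```python
from chk import *
s=snap('wrist','w13');o=arm.get_obs();print(o['eef_pos'],o['tool_rot'][:2,0])
for T in (160,190,220):print(T);chk(s,'right',T=T)
```

```text
[ 0.45358174 -0.10860833  0.24675741] [-0.99988464  0.01518858]
160
jigframe mm [-53.9  80.8] size 11.5 66.0 ang -1.4 px [359, 176, 49, 14, 299]
jigframe mm [ -46.9 -100.6] size 24.6 51.5 ang 0.2 px [215, 205, 43, 25, 614]
jigframe mm [2.4 1.7] size 60.1 59.5 ang -0.3 px [301, 213, 49, 50, 1753]
jigframe mm [ -4.5 -80.2] size 54.6 92.4 ang -1.5 px [222, 230, 79, 39, 2349]
jigframe mm [101.6 -32. ] size 107.8 21.8 ang 77.1 px [270, 300, 78, 14, 587]
jigframe mm [120.8 -16. ] size 41.0 19.4 ang 57.8 px [309, 310, 27, 13, 250]
190
jigframe mm [2.1 1.4] size 58.7 58.4 ang 0.1 px [302, 213, 48, 50, 1665]
jigframe mm [  1.4 -75.6] size 41.3 81.8 ang -1.5 px [231, 231, 69, 38, 1970]
jigframe mm [103.4 -32.1] size 108.0 19.6 ang 80.2 px [270, 300, 78, 14, 485]
jigframe mm [121.2 -15.7] size 40.3 17.8 ang 59.0 px [309, 311, 27, 11, 224]
220
jigframe mm [2.  1.6] size 57.8 57.5 ang 0.4 px [302, 214, 47, 49, 1578]
jigframe mm [  1.4 -75.6] size 40.4 80.4 ang -1.5 px [231, 231, 69, 37, 1903]
jigframe mm [ 96.6 -58. ] size 52.2 14.4 ang 79.9 px [271, 303, 39, 10, 248]
jigframe mm [120.9 -15.9] size 39.7 16.9 ang 57.9 px [309, 311, 26, 11, 208]
```

Emit:
{"method": "jog_arm", "body": {"plan": "-31.6 11.5 0 0 0 0 1;-31.6 11.5 0 0 0 0 1;-31.6 11.5 0 0 0 0 1;0 0 0 0 0 8 1;0 0 0 0 0 8 1;0 0 0 0 0 8 1;0 0 0 0 0 8 1;0 0 0 0 0 8 1;0 0 0 0 0 8 1;0 0 0 0 0 8 1"}}

```text
clock: 50.3
eef_pos: [0.549, -0.074, 0.2463]
tool_rot: [[-0.544, 0.839, -0.001], [0.839, 0.544, 0.001], [0.001, -0.0, -1.0]]
wrist_force: [0.8, 0.1, 0.1]
opening: 0.0853
grip_force: 0.0
```

Emit:
{"method": "jog_arm", "body": {"plan": "0 0 30 0 0 8 1;0 0 30 0 0 8 1;0 0 30 0 0 0.9 1;0 0 30 0 0 0 1;0 0 20 0 0 0 1;0 0 0 0 0 0 1;0 0 0 0 0 0 1"}}

```text
clock: 51.0
eef_pos: [0.5491, -0.0749, 0.1067]
tool_rot: [[-0.281, 0.96, -0.001], [0.96, 0.281, 0.0], [0.001, -0.001, -1.0]]
wrist_force: [-0.0, 0.5, -0.9]
opening: 0.0853
grip_force: 0.0
```

Emit:
{"method": "jog_arm", "body": {"plan": "0 0 0 0 0 8 1;0 0 25 0 0 0 1;0 0 25 0 0 0 1;0 0 19 0 0 0 1;0 0 0 0 0 0 1;0 0 0 0 0 0 1;0 0 0 0 0 0 0;0 0 0 0 0 0 0;0 0 0 0 0 0 0;0 0 0 0 0 0 0"}}

```text
clock: 52.0
eef_pos: [0.5494, -0.0762, 0.039]
tool_rot: [[-0.143, 0.99, 0.001], [0.99, 0.143, 0.0], [0.0, 0.001, -1.0]]
wrist_force: [-2.6, 1.0, 7.7]
opening: 0.0387
grip_force: 82.1
```

Emit:
{"method": "jog_arm", "body": {"plan": "0 0 0 0 0 0 0;0 0 0 0 0 0 0;0 0 0 0 0 0 0"}}

```text
clock: 52.3
eef_pos: [0.5495, -0.0763, 0.039]
tool_rot: [[-0.143, 0.99, 0.001], [0.99, 0.143, 0.0], [0.0, 0.001, -1.0]]
wrist_force: [-1.9, 0.0, 8.0]
opening: 0.0391
grip_force: 82.1
```

Emit:
{"method": "jog_arm", "body": {"plan": "0 0 -15 0 0 0 0;0 0 -40 0 0 0 0;0 0 -40 0 0 0 0;0 0 0 0 0 -8.36 0;0 0 0 0 0 -8.36 0;0 0 0 0 0 -8.36 0;0 0 0 0 0 -8.36 0;0 0 0 0 0 -8.36 0;0 0 0 0 0 -8.36 0;0 0 0 0 0 -8.36 0"}}

```text
clock: 53.3
eef_pos: [0.5484, -0.0764, 0.1333]
tool_rot: [[-0.921, 0.39, -0.001], [0.39, 0.921, -0.0], [0.0, -0.001, -1.0]]
wrist_force: [-0.1, 0.0, -4.2]
opening: 0.0386
grip_force: 81.7
```

Emit:
{"method": "jog_arm", "body": {"plan": "0 0 0 0 0 -8.36 0;0 0 0 0 0 0 0;13.6 -32.7 0 0 0 0 0;13.6 -32.7 0 0 0 0 0;13.6 -32.7 0 0 0 0 0;13.6 -32.7 0 0 0 0 0;13.6 -32.7 0 0 0 0 0;13.6 -32.7 0 0 0 0 0;13.6 -32.7 0 0 0 0 0;13.6 -32.7 0 0 0 0 0"}}

```text
clock: 54.3
eef_pos: [0.3753, -0.302, 0.1332]
tool_rot: [[-0.965, 0.261, 0.0], [0.261, 0.965, -0.0], [-0.0, -0.0, -1.0]]
wrist_force: [0.2, 0.3, -3.0]
opening: 0.0385
grip_force: 81.5
```

Emit:
{"method": "jog_arm", "body": {"plan": "0 0 0 0 0 0 0;0 0 0 0 0 0 0"}}

```text
clock: 54.5
eef_pos: [0.3758, -0.3017, 0.1331]
tool_rot: [[-0.965, 0.262, 0.0], [0.262, 0.965, -0.0], [-0.0, -0.0, -1.0]]
wrist_force: [1.2, 0.5, -2.8]
opening: 0.0387
grip_force: 81.7
```

Emit:
{"method": "jog_arm", "body": {"plan": "0 0 30 0 0 0 0;0 0 30 0 0 0 0;0 0 20 0 0 0 0;0 0 7 0 0 0 0;0 0 0 0 0 0 0;-15 0 0 0 0 0 0;-15 0 0 0 0 0 0;-15 0 0 0 0 0 0;-12 0 0 0 0 0 0;0 0 0 0 0 0 0"}}

```text
clock: 55.5
eef_pos: [0.4342, -0.3161, 0.047]
tool_rot: [[-0.967, 0.256, 0.003], [0.256, 0.967, -0.002], [-0.004, -0.001, -1.0]]
wrist_force: [0.2, 0.0, -3.8]
opening: 0.0385
grip_force: 81.6
```

Emit:
{"method": "jog_arm", "body": {"plan": "0 0 3 0 0 0 0;0 0 2 0 0 0 0;0 0 1 0 0 0 0;0 0 0 0 0 0 0"}}

```text
clock: 55.9
eef_pos: [0.4305, -0.3154, 0.04]
tool_rot: [[-0.966, 0.258, -0.002], [0.258, 0.966, 0.001], [0.002, 0.001, -1.0]]
wrist_force: [-3.4, 1.8, 4.4]
opening: 0.0387
grip_force: 82.6
```

Emit:
{"method": "jog_arm", "body": {"plan": "0 0 0 0 0 0 0.7;0 0 0 0 0 0 0.7;0 0 0 0 0 0 0.7;0 0 0 0 0 0 0.7;15 0 0 0 0 0 0.7;20 0 0 0 0 0 0.7;20 0 0 0 0 0 0.7;0 0 -40 0 0 0 0;0 0 -40 0 0 0 0;0 0 -40 0 0 0 0"}}

```text
clock: 56.9
eef_pos: [0.3781, -0.3015, 0.161]
tool_rot: [[-0.966, 0.258, -0.0], [0.258, 0.966, 0.0], [0.001, 0.0, -1.0]]
wrist_force: [0.4, -0.7, -0.2]
opening: 0.0165
grip_force: 0.0
```

Emit:
{"method": "jog_arm", "body": {"plan": "0 0 -40 0 0 0 0;0 0 -8 0 0 0 0;0 0 0 0 0 0 0;0 0 0 0 0 0 0"}}

```text
clock: 57.3
eef_pos: [0.3779, -0.301, 0.2068]
tool_rot: [[-0.966, 0.257, -0.001], [0.257, 0.966, 0.001], [0.001, 0.001, -1.0]]
wrist_force: [-0.7, 0.1, -0.0]
opening: -0.0002
grip_force: 0.0
```

```bash
python3 -c "from g import *;gchk('w14')"
```

```text
[ 0.37761106 -0.30091947  0.2062479 ] [ 29.  14.   7. 118.  -2.  48. 112.]
to cap tool -154.67135232127617 -0.32120919432380957
-60 [175, 179, 178, 175, 177, 180, 174, 169, 175, 166, 115, 111, 111, 110, 108]
-52 [177, 173, 183, 161, 127, 153, 128, 155, 131, 137, 139, 111, 144, 171, 171]
-48 [178, 171, 173, 142, 140, 142, 141, 136, 133, 136, 127, 126, 126, 158, 163]
-44 [176, 175, 174, 140, 142, 142, 141, 139, 131, 133, 131, 128, 116, 161, 160]
-40 [174, 172, 208, 247, 245, 238, 239, 243, 234, 230, 230, 222, 145, 162, 159]
-36 [165, 158, 249, 255, 255, 255, 255, 255, 255, 255, 255, 255, 254, 160, 161]
-32 [161, 160, 243, 255, 255, 255, 255, 255, 255, 255, 255, 255, 254, 159, 159]
```

Emit:
{"method": "jog_arm", "body": {"plan": "-30 0 0 0 0 0 0;-30 0 0 0 0 0 0;-30 0 0 0 0 0 0;-30 0 0 0 0 0 0;-35 0 0 0 0 0 0;0 0 0 0 0 0 0;0 0 13 0 0 0 0;0 0 9 0 0 0 0;0 0 9 0 0 0 0;0 0 0 0 0 0 0"}}

```text
clock: 58.35
eef_pos: [0.5264, -0.3409, 0.1751]
tool_rot: [[-0.966, 0.258, -0.003], [0.258, 0.966, 0.002], [0.004, 0.001, -1.0]]
wrist_force: [-2.2, 1.8, 3.2]
opening: -0.0002
grip_force: 1.4
```

Emit:
{"method": "jog_arm", "body": {"plan": "0 0 7 0 0 0 0;0 0 5 0 0 0 0;0 0 0 0 0 0 0;0 0 0 0 0 0 0"}}

```text
clock: 58.75
eef_pos: [0.5278, -0.3416, 0.1649]
tool_rot: [[-0.966, 0.258, -0.001], [0.258, 0.966, -0.0], [0.001, -0.0, -1.0]]
wrist_force: [-2.6, -0.5, 4.2]
opening: 0.0003
grip_force: 1.8
```

Emit:
{"method": "jog_arm", "body": {"plan": "0 0 2 0 0 0 0;0 0 0 0 0 0 0;0 0 0 0 0 0 0"}}

```text
clock: 59.05
eef_pos: [0.528, -0.3417, 0.1628]
tool_rot: [[-0.966, 0.257, -0.0], [0.257, 0.966, -0.0], [0.0, -0.0, -1.0]]
wrist_force: [-2.9, 0.4, 4.0]
opening: -0.0001
grip_force: 1.9
```

Emit:
{"method": "jog_arm", "body": {"plan": "0 0 1 0 0 0 0;0 0 0 0 0 0 0;0 0 0 0 0 0 0"}}

```text
clock: 59.35
eef_pos: [0.5281, -0.3417, 0.1618]
tool_rot: [[-0.966, 0.257, 0.0], [0.257, 0.966, -0.0], [-0.0, -0.0, -1.0]]
wrist_force: [-3.3, -0.8, 3.7]
opening: -0.0
grip_force: 1.9
```

Emit:
{"method": "jog_arm", "body": {"plan": "0 0 1 0 0 0 0;0 0 0 0 0 0 0;0 0 0 0 0 0 0"}}

```text
clock: 59.65
eef_pos: [0.5282, -0.3416, 0.1608]
tool_rot: [[-0.966, 0.257, 0.0], [0.257, 0.966, -0.0], [-0.0, -0.0, -1.0]]
wrist_force: [-3.4, -1.1, 3.2]
opening: 0.0
grip_force: 2.0
```

Emit:
{"method": "jog_arm", "body": {"plan": "0 0 1 0 0 0 0;0 0 0 0 0 0 0;0 0 0 0 0 0 0"}}

```text
clock: 59.95
eef_pos: [0.5282, -0.3416, 0.1601]
tool_rot: [[-0.966, 0.257, 0.0], [0.257, 0.966, -0.0], [-0.0, -0.0, -1.0]]
wrist_force: [-4.0, -1.3, 6.0]
opening: 0.0001
grip_force: 3.0
```

Emit:
{"method": "jog_arm", "body": {"plan": "0 0 1 0 0 0 0;0 0 0 0 0 0 0;0 0 0 0 0 0 0;0 0 0 0 0 0 0"}}

```text
clock: 60.35
eef_pos: [0.5282, -0.3417, 0.1601]
tool_rot: [[-0.966, 0.257, 0.001], [0.257, 0.966, -0.0], [-0.001, -0.0, -1.0]]
wrist_force: [-5.7, 0.3, 11.5]
opening: -0.0003
grip_force: 5.7
```

Hard stop at 0.1601 as with the first block: 35 mm, so the steel tray.

Emit:
{"method": "jog_arm", "body": {"plan": "0 0 -14 0 0 0 0;0 0 -14 0 0 0 0;0 0 -14 0 0 0 0;30 1 0 0 0 0 0;30 0 0 0 0 0 0;30 0 0 0 0 0 0;30 0 0 0 0 0 0.8;35 0 0 0 0 0 0.8;0 0 40 0 0 0 0.8;0 0 40 0 0 0 0.8"}}

```text
clock: 61.35
eef_pos: [0.38, -0.3011, 0.1224]
tool_rot: [[-0.966, 0.258, 0.006], [0.258, 0.966, -0.003], [-0.007, -0.001, -1.0]]
wrist_force: [1.4, 0.5, -0.8]
opening: 0.0583
grip_force: 0.0
```

Emit:
{"method": "jog_arm", "body": {"plan": "0 0 40 0 0 0 0.8;0 0 30 0 0 0 0.8;0 0 0 0 0 0 0.8;0 0 0 0 0 0 0.8"}}

```text
clock: 61.75
eef_pos: [0.3793, -0.3006, 0.0513]
tool_rot: [[-0.966, 0.257, 0.0], [0.257, 0.966, 0.0], [-0.0, 0.0, -1.0]]
wrist_force: [0.2, -0.9, 1.1]
opening: 0.0685
grip_force: 0.0
```

Emit:
{"method": "jog_arm", "body": {"plan": "0 0 11 0 0 0 0.8;-15 0 0 0 0 0 0.8;-15 0 0 0 0 0 0.8;-15 0 0 0 0 0 0.8;-9 0 0 0 0 0 0.8;0 0 0 0 0 0 0.8;0 0 0 0 0 0 0;0 0 0 0 0 0 0;0 0 0 0 0 0 0;0 0 0 0 0 0 0"}}

```text
clock: 62.75
eef_pos: [0.4302, -0.3147, 0.0404]
tool_rot: [[-0.966, 0.258, -0.0], [0.258, 0.966, -0.0], [0.0, -0.0, -1.0]]
wrist_force: [-0.9, 0.4, 5.5]
opening: 0.0384
grip_force: 81.3
```

Emit:
{"method": "jog_arm", "body": {"plan": "0 0 0 0 0 0 0;0 0 0 0 0 0 0;0 0 -4 0 0 0 0;0 0 0 0 0 0 0"}}

```text
clock: 63.15
eef_pos: [0.4303, -0.3143, 0.0439]
tool_rot: [[-0.966, 0.258, -0.0], [0.258, 0.966, 0.0], [0.001, 0.0, -1.0]]
wrist_force: [-0.5, 0.3, -4.5]
opening: 0.0386
grip_force: 80.4
```

Emit:
{"method": "jog_arm", "body": {"plan": "20 0 0 0 0 0 0;20 0 0 0 0 0 0;20 0 0 0 0 0 0;0 0 -35 0 0 0 0;0 0 -35 0 0 0 0;0 0 -35 0 0 0 0;-6 38 0 0 0 0 0;-6 38 0 0 0 0 0;-6 38 0 0 0 0 0;-6 38 0 0 0 0 0"}}

```text
clock: 64.15
eef_pos: [0.4349, -0.1569, 0.1487]
tool_rot: [[-0.966, 0.258, -0.0], [0.258, 0.966, 0.0], [0.001, 0.0, -1.0]]
wrist_force: [0.5, -0.7, -3.0]
opening: 0.0384
grip_force: 81.9
```

Emit:
{"method": "jog_arm", "body": {"plan": "-6 38 0 0 0 0 0;-6 38 0 0 0 0 0;-6 38 0 0 0 0 0;-6 38 0 0 0 0 0;0 0 0 0 0 -8 0;0 0 0 0 0 -7 0;0 38 0 0 0 0 0;5 38 0 0 0 0 0;5 38 0 0 0 0 0;5 38 0 0 0 0 0"}}

```text
clock: 65.15
eef_pos: [0.4812, 0.1354, 0.1483]
tool_rot: [[-1.0, -0.001, -0.001], [-0.001, 1.0, -0.0], [0.001, -0.0, -1.0]]
wrist_force: [1.1, -0.2, -2.6]
opening: 0.0387
grip_force: 82.1
```

Emit:
{"method": "jog_arm", "body": {"plan": "10 38 0 0 0 0 0;15 30 0 0 0 0 0;15 30 0 0 0 0 0;15 30 0 0 0 0 0;0 0 0 0 0 -2 0;0 0 0 0 0 0 0;0 0 0 0 0 0 0"}}

```text
clock: 65.85
eef_pos: [0.4269, 0.2613, 0.1484]
tool_rot: [[-0.999, -0.035, -0.001], [-0.035, 0.999, -0.001], [0.001, -0.001, -1.0]]
wrist_force: [0.4, -0.9, -3.2]
opening: 0.0385
grip_force: 82.1
```

Run:
```python
from h import *
s=snap('wrist','w15');o=arm.get_obs();print(o['eef_pos'],o['opening'],o['tool_rot'][:2,0],o['wrist_force'])
cv2.imwrite('pics/w15b.png',cv2.resize(cv2.imread('pics/w15.png'),(800,600),interpolation=cv2.INTER_CUBIC))
```

```text
[0.42720724 0.26111316 0.14849273] 0.03865230671657565 [-0.999417   -0.03413892] [ 0.5130058  -0.45560336 -4.10427308]
```

View pics/w15b.png

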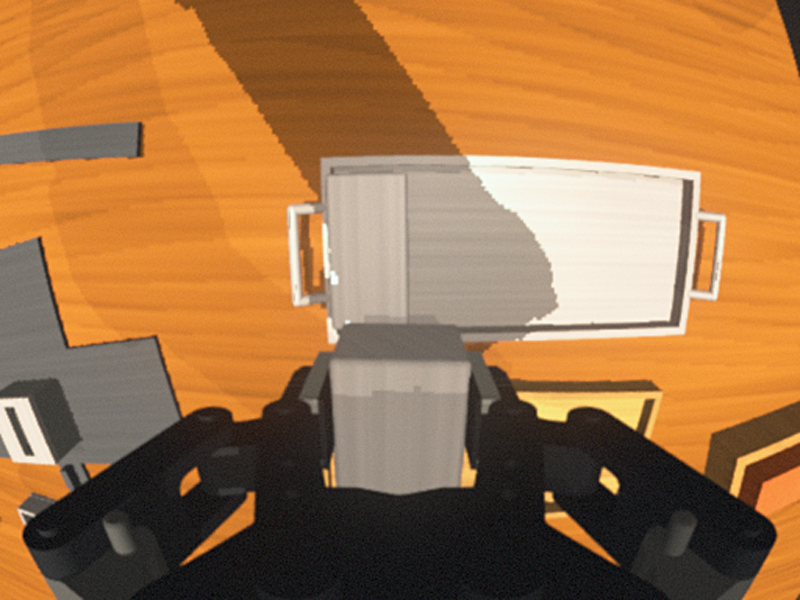

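Right block is held. The left block in the steel tray has been knocked to the left end, spanning (330–407, 173–328); I check that it lies flat.

Run:
```python
from h import *
s=load('w15');k=1/1.5625
c=np.array([pt(s,u*k,v*k,.018)[:2] for u,v in [(321,159),(700,172),(685,333),(330,342)]]);print('tray',c.round(4).tolist(),c.mean(0))
c=np.array([pt(s,u*k,v*k,.040)[:2] for u,v in [(330,174),(408,172),(407,318),(332,330)]]);print('blk',c.round(4).tolist(),c.mean(0))
print('held end',[pt(s,u*k,v*k,.149).round(4)[:2] for u,v in [(330,360),(470,360)]])
```

```text
tray [[0.3534, 0.217], [0.3424, 0.4431], [0.4462, 0.449], [0.4564, 0.2223]] [0.39959654 0.33283657]
blk [[0.3615, 0.2253], [0.3597, 0.2631], [0.4333, 0.2654], [0.4412, 0.2267]] [0.39891305 0.24513147]
held end [array([0.4116, 0.2416]), array([0.4103, 0.2803])]
```

Emit:
{"method": "jog_arm", "body": {"plan": "16.4 33.6 0 0 0 0 0;16.4 33.6 0 0 0 0 0;16.4 33.6 0 0 0 0 0;0 0 0 0 0 0 0;0 0 30 0 0 0 0;0 0 30 0 0 0 0;0 0 30 0 0 0 0;0 0 10 0 0 0 0;0 0 3 0 0 0 0;0 0 0 0 0 0 0"}}

```text
clock: 66.9
eef_pos: [0.3749, 0.3612, 0.0463]
tool_rot: [[-0.999, -0.036, 0.001], [-0.036, 0.999, 0.0], [-0.001, 0.0, -1.0]]
wrist_force: [0.3, -0.1, -3.5]
opening: 0.0386
grip_force: 81.9
```

Emit:
{"method": "jog_arm", "body": {"plan": "0 0 3 0 0 0 0;0 0 2 0 0 0 0;0 0 0 0 0 0 0"}}

```text
clock: 67.2
eef_pos: [0.3744, 0.3614, 0.0413]
tool_rot: [[-0.999, -0.036, 0.001], [-0.036, 0.999, 0.001], [-0.001, 0.001, -1.0]]
wrist_force: [-0.2, 0.3, -2.9]
opening: 0.0386
grip_force: 81.9
```

Emit:
{"method": "jog_arm", "body": {"plan": "0 0 1.5 0 0 0 0;0 0 0 0 0 0 0.65;0 0 0 0 0 0 0.65;0 0 0 0 0 0 0.65;0 0 0 0 0 0 0.65;0 0 -30 0 0 0 0.65;0 0 -40 0 0 0 0.65;0 0 -40 0 0 0 0.65;0 -30 -40 0 0 0 0.65;-10 -30 -40 0 0 0 0.65"}}

```text
clock: 68.2
eef_pos: [0.3848, 0.3021, 0.2301]
tool_rot: [[-0.999, -0.04, -0.0], [-0.04, 0.999, 0.0], [0.0, 0.0, -1.0]]
wrist_force: [1.0, 0.2, -1.1]
opening: 0.0554
grip_force: 0.0
```

Emit:
{"method": "jog_arm", "body": {"plan": "-10 -30 -30 0 0 0 0.65;-10 -30 0 0 0 0 0.65;0 -30 0 0 0 0 0.65;0 0 0 0 0 0 0.65;0 0 0 0 0 0 0.65"}}

```text
clock: 68.7
eef_pos: [0.4094, 0.2128, 0.2588]
tool_rot: [[-0.999, -0.035, 0.001], [-0.035, 0.999, 0.0], [-0.001, 0.0, -1.0]]
wrist_force: [1.0, 0.6, -0.1]
opening: 0.0554
grip_force: 0.0
```

Run:
```python
from h import *
s=snap('wrist','w16');b=snap('side','d16')
im=np.zeros((600,800,3),np.uint8);im[:300,:400]=cv2.resize(s['img'],(400,300));im[:300,400:]=cv2.resize(b['img'],(400,300));
im[300:,:400]=cv2.resize(s['img'][60:250,240:493],(400,300));im[300:,400:]=cv2.resize(b['img'][90:265,130:363],(400,300))
cv2.imwrite('pics/c16.png',im[:,:,::-1]);o=arm.get_obs();print(o['eef_pos'],o['clock'])
```

```text
[0.40916926 0.21402563 0.25855188] 68.8
```

View pics/c16.png

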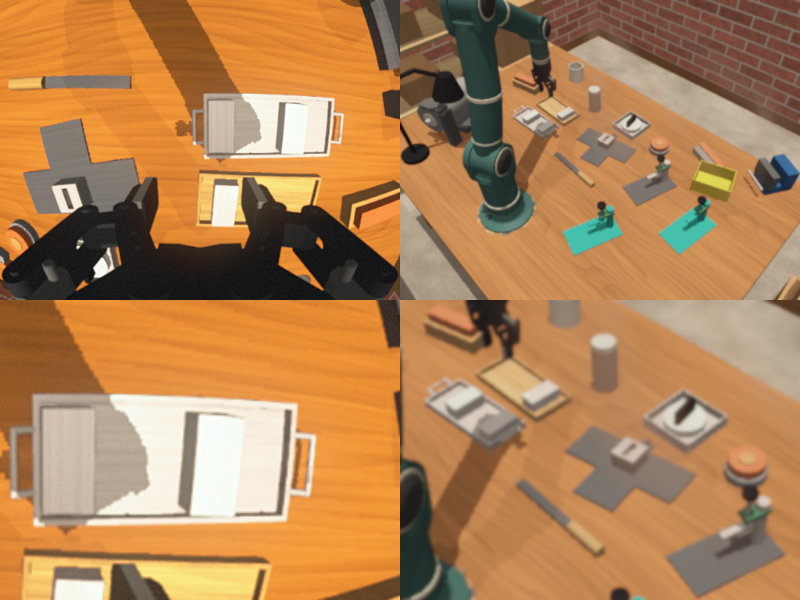

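The last view shows two blocks flat in the steel tray ((70,460) and (215,465)) and one in the wooden tray (540,392). The clamp is in the tin (685,415), and the gauge is empty with its foot up (735,530). The wheels and the can stand where they were.

```bash
python3 -c "from workcell import job_done;print(job_done())"
```

```text
the job is handed in; nothing more can be done
None
```

The job is handed in, verdict not shown: the clamp is in the tin, the left and right blocks (35 mm) are in the steel tray, the near block (30 mm) is in the wooden tray, and the gauge is empty with its foot up.

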